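Square up a balance's load plate and centre the check weight on it

TASK

The flat load plate on the bench balance has been knocked askew. Without lifting it off the pan, push it until its edges are flush with the pan's all round; then set the larger of the two knobbed check weights gently and upright in the middle of the plate and let go. Never press the pan down to its stop, and leave the smaller weight and everything else standing where it is.

Things in the scene. Friction and masses are not known exactly. Their poses are not given: they have to be found in the camera images.
- balance: white bench balance, fixed, with a tilted display console on its -x side, towards the robot. Origin on the worktop below the centre of its pan; x points away from the console, z up. Housing: top 50 mm above the worktop, x from -85 to +95 mm, y from -90 to +90 mm; the console reaches to x = -131 mm and is no higher than 50 mm.
- pan_top (a point): centre of the top face of the balance's rectangular steel pan, 105 mm along its x by 130 mm along its y by 6 mm thick; axes parallel to the balance's. 70 mm above the worktop when unloaded, moves down with the pan; it cannot turn or shift sideways.
- pan (a joint): how far the sprung pan is pressed down, m: 0 unloaded, 0.0026 with the load plate on it, about 0.004 with plate and large weight, mechanical stop at 0.010. Spring 3000 N/m, damped. Above 0.0085 (about 25 N in all) counts as pressed to the stop.
- load_plate: flat loose aluminium plate, same outline as the pan: 105 (x) x 130 (y) x 22 mm, 0.8 kg, a scribed circle 71 mm across and a cross in the middle of its top. Lies on the pan, shifted 12 to 30 mm to +x and up to 20 mm sideways and turned up to 0.35 rad, overhanging. Too wide to grasp. Origin at the centre of its underside, z up; its x axis is to end parallel to the pan's.
- large_weight: the larger loose steel-coloured check weight: cylinder 66 mm across and 50 mm high, above it a 16 mm thick neck and a round knob 28 mm across, whose sides run from 71 to 84 mm above the base; 88 mm high in all, 0.36 to 0.54 kg. Stands upright on the worktop. Origin at the centre of its underside, z up along its axis.
- small_weight: the smaller check weight of the same form: 48 mm across, 68 mm high, knob 24 mm across, 0.2 kg. To be left alone. Origin at the centre of its underside.
- lidded_jar: bystander: lidded glass jar 64 mm across, 97 mm high; it and the two weights stand in any order at three places, two to the right of the balance and one to the left. Origin at the centre of its underside.
- big_beaker: bystander: beaker, 71 x 79 x 94 mm. Origin at the centre of its underside.
- measuring_cylinder: bystander: measuring cylinder, 55 x 64 mm foot, 235 mm high, easily toppled. Origin at the centre of its underside.
- timer: bystander: flat timer, 66 x 62 x 20 mm. Origin at the centre of its underside.
Things that resemble listed ones, but are neither listed nor needed, are in the scene too. Leave any black look-alike of the large_weight alone.

How it is judged:
By the outcome, as a careful person would: the job done as asked, in the order asked, and still so for the second after the job is handed in, with the robot touching nothing.
It also fails if it takes over 72 s, if anything falls off the work surface, if the arm or the gripper's body presses on something with over 40 N, if the wrist force passes 120 N, or if a joint passes its speed limit or range.

ROBOT

A 6-joint arm with a two-finger parallel gripper is mounted at the origin on a cart in front of the work surface, level with it; the furniture and walls round the work are solid. World frame = base frame: x ahead of the robot, y to its left, z up, the work surface at z = 0. Lengths are in m, angles in rad, forces in N, time in s.
With the tool pointing down it reaches from about 0.35 to 0.975 m from the base axis. Payload 4.9 kg.
Tool frame: the origin (TCP) lies midway between the tips of the shut fingers; the grasp point (between the pads) lies manip.tcp_to_grasp behind it (manip.tcp_to_grasp is the distance from the TCP to the grasp point, in m); z points along the fingers, y is the line along which they close (so a half turn about z gives the same grasp; the last joint's range is limited). The gripper opens to 85 mm and grips with 20 to 120 N. Pads are 22 mm wide; open, the fingers measure 114 mm over their backs; the gripper's body (76 mm by 85 mm) begins 54 mm behind the grasp point. The pads swing forward as they close: fully open they stand 13 mm farther back than shut.
Start: joints at [-1.398, 0.053, 1.613, -0, 1.476, -0.119], TCP at [0.18, -0.599, 0.231] pointing down, gripper open.
Joint ranges: [-3.01, 3.01], [-1.01, 2.22], [0.06, 2.58], [-1.02, 4.17], [0.09, 2.62], [-3.14, 3.14]. Speed limits (rad/s): [2.57, 2.57, 3.14, 3.14, 3.14, 3.14].

INTERFACE

Orientations are given as a unit quaternion [w, x, y, z].
In Python, from plant import manip, grab_frame, calibration, job_done gives the robot as it stands.
- The arm moves only by the tool send_rows, never from a script. Its argument "rows" is a list of rows, each an object of numbers: "x", "y", "z": the shift along the tool's x, y, z normalised to -1 to 1, where 1 is 15 cm; "wx", "wy", "wz": the turn, a rotation vector about the tool's x, y, z normalised to -1 to 1, where 1 is pi/4 rad; "hand": the opening, from -1 (shut) to 1 (fully open). In form: [{"x": .., "y": .., "z": .., "wx": .., "wy": .., "wz": .., "hand": ..}, ...]. A call has exactly 10 rows; each row shifts and turns the commanded pose from where the row before left it, along the tool's axes as they then stand; what a row does not reach is not made up. A row lasts 1/12 s, in which the tool goes at most 41.7 mm and 7.16 degrees, less where a joint would pass 70% of its speed; a pose out of reach is approached as far as the arm can. A call with a number of a shift or a turn outside -1 to 1 is refused whole. A call with a gripper value outside its range is refused whole. The fingers move at their own pace and stop on an object; the grip force is fixed at half the most. Time passes only in rows, so rows that do not move let the fingers close, or fill a call up. It gives the time, the measured TCP pose, the force, the opening and the grip force at its end, in the units of the state.
- manip.state(): the state, without advancing time (a new reading comes with each control period).
- grab_frame(name): name is "scene" or "top" or "wrist"; returns the picture (400x640x3 uint8, blue, green, red); there is no depth.
- calibration(name): a dict with "camera_matrix" (3x3 intrinsics, pixels), "R" (3x3) and "t" (3): a world point X has camera coordinates R X + t. Camera axes: x right, y down, z forward; pixel columns grow to the right and rows downward; lengths in m; the calibration is good to about 2 mm. The wrist camera is an equidistant fisheye: a pixel r from the principal point sees the ray r / f radians off the axis. A picture is of the moment at which its call begins: read the wrist's pose just before it. calibration takes no time and is no camera call; for the wrist camera it gives the pose at the moment of the call.
- job_done(): hands the job in; it is judged then, once.
The state is a dict: "time": time; "joint_pos": joint angles; "joint_vel": joint speeds; "joint_efforts": joint torques, N m; "tool_pos": TCP position; "tool_rot": TCP orientation; "contact_force": force on the tool from outside, world axes, zero at the start; "ft_torque": the same for the moment, N m; "gripper_width": opening from 0.0 (shut) to 1.0 (fully open); "grasp_force": force on a finger pad.
Only numpy, scipy, OpenCV 4.12 (cv2) and the standard library are available. Lean on these libraries where they do the work, as an engineer would, in place of code of your own. Each camera call takes 0.05 s, during which the arm holds its last target. There are 200 camera calls.

## Working session

There is one attempt and no reset: what is moved stays moved. The work goes in short steps, Python scripts to look and compute and a tool call to move; the robot and the scene stay as the last step left them, time stands still between calls to the robot, and variables do not carry over. Pictures are saved under pics/ and viewed, at most 10 in all, crops included, and the job is handed in when it is done.

Besides the shell and the picture viewer there is one more tool, called after "Call:" as name([rows], argument=value, ...), one row to a line, values as JSON. send_rows: Moves the arm, as the interface text tells. Scaled input: -1 to 1 covers 15 cm each way for a shift and pi/4 rad each way for a turn. Its arguments: {"type":"object","properties":{"rows":{"type":"array","items":{"type":"object","properties":{"x":{"type":"number","minimum":-1,"maximum":1},"y":{"type":"number","minimum":-1,"maximum":1},"z":{"type":"number","minimum":-1,"maximum":1},"wx":{"type":"number","minimum":-1,"maximum":1},"wy":{"type":"number","minimum":-1,"maximum":1},"wz":{"type":"number","minimum":-1,"maximum":1},"hand":{"type":"number"}}}}},"required":["rows"]}

```bash
mkdir -p pics; ls
python3 - <<'E'
from plant import manip, grab_frame, calibration
import cv2
for n in ("scene","top"):
    cv2.imwrite(f"pics/{n}0.png",grab_frame(n))
    c=calibration(n);print(n,c)
print(manip.state(),manip.tcp_to_grasp)
E
```

```text
pics
scene {'camera_matrix': array([[448.48964986,   0.        , 320.13469418],
       [  0.        , 448.48964986, 205.3194768 ],
       [  0.        ,   0.        ,   1.        ]]), 'R': array([[-8.08140375e-01, -5.88989926e-01,  1.38071556e-05],
       [-2.59825201e-01,  3.56479516e-01, -8.97448171e-01],
       [ 5.28583010e-01, -7.25267689e-01, -4.41119916e-01]]), 't': array([0.50158073, 0.16972779, 1.18617884])}
top {'camera_matrix': array([[371.11560582,   0.        , 316.62866997],
       [  0.        , 371.11560582, 199.33955946],
       [  0.        ,   0.        ,   1.        ]]), 'R': array([[-0.01046795, -0.99992084, -0.00698112],
       [-0.98195433,  0.01159773, -0.18876226],
       [ 0.18882828,  0.00487918, -0.981998  ]]), 't': array([0.08733707, 0.52422641, 1.03511235])}
{'time': 0.1, 'joint_pos': array([-1.39800970e+00,  5.33057973e-02,  1.61416899e+00,  9.53054486e-06,
        1.47599548e+00, -1.18971577e-01]), 'joint_vel': array([ 0.00114167,  0.00034393, -0.0010218 , -0.00057803, -0.00022199,
       -0.00011119]), 'joint_efforts': array([-3.85997528e-04, -3.94906783e+01, -3.71365178e+01, -1.29909677e-04,
        3.90229456e-03, -2.05850739e-06]), 'tool_pos': array([ 0.17969461, -0.59801849,  0.23016933]), 'tool_rot': array([-9.38593959e-04,  9.89378130e-01,  1.45361735e-01, -2.05161699e-05]), 'contact_force': array([ 0.36924699, -0.27833213,  0.66262901]), 'ft_torque': array([ 0.02747271, -0.04545024,  0.03453183]), 'grasp_force': 0.0, 'gripper_width': 0.9996100930549418} 0.0187
```

View pics/top0.png

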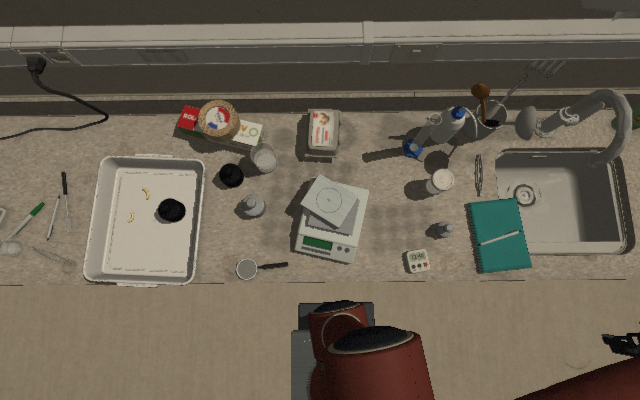

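View pics/scene0.png

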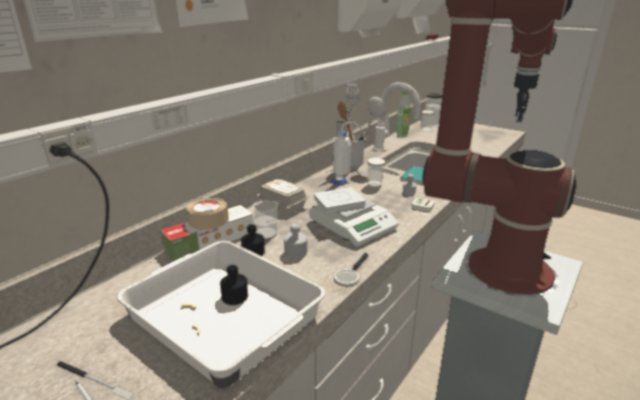

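The top view shows the balance at about (332,220) with its askew plate at (332,202). The large weight is at (252,205), left of the balance. The small weight is at (444,230), the jar at (440,182), and black look-alikes at (231,175) and (171,211). I'll enlarge a crop.

Run:
```python
import cv2
a=cv2.imread("pics/top0.png")[165:275,235:375]
cv2.imwrite("pics/c1.png",cv2.resize(a,None,fx=5.4,fy=5.4,interpolation=cv2.INTER_CUBIC))
```

```text
(no output)
```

View pics/c1.png

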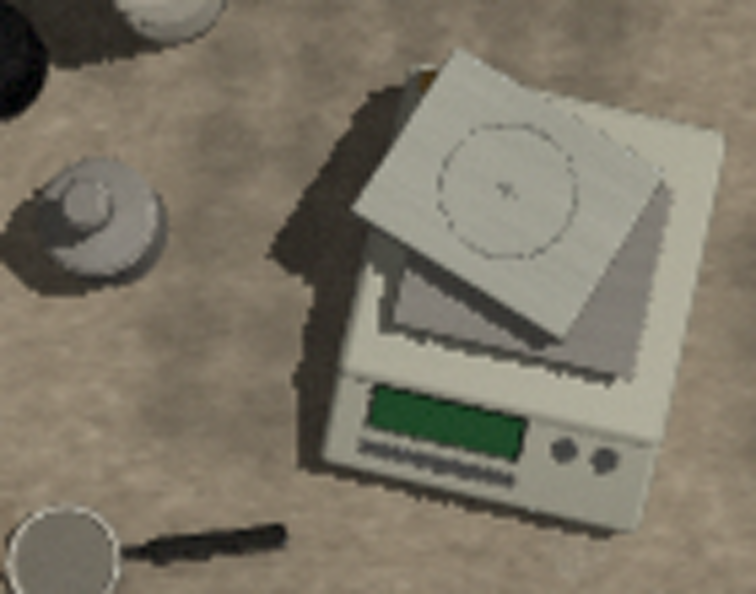

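The crop shows the plate corners at about (460,50), (663,182), (563,340) and (354,208). The pan's near corners are at (390,325) and (632,382), and housing points at (722,130), (659,440) and (342,372). The large weight's knob is at (88,200).

```bash
cat > h.py <<'E'
import numpy as np, cv2
from plant import manip, grab_frame, calibration
def w(name,px,z):
    c=calibration(name);px=np.atleast_2d(px).astype(float)
    d=np.c_[px,np.ones(len(px))]@np.linalg.inv(c["camera_matrix"]).T@c["R"]
    o=-c["R"].T@c["t"]
    return (o+d*((z-o[2])/d[:,2])[:,None])[:,:2]
def fit(local,world):  # rigid 2D: world = R(th) local + t
    l=np.array(local,float);m=l.mean(0);n=world.mean(0)
    U,S,V=np.linalg.svd((l-m).T@(world-n));R=(U@np.diag([1,np.linalg.det(U@V)])@V).T
    return np.arctan2(R[1,0],R[0,0]),n-R@m,np.linalg.norm(l@R.T+n-R@m-world,axis=1)
E
python3 - <<'E'
from h import *
np.set_printoptions(precision=4,suppress=True)
f=lambda p:(np.array(p,float)+.5)/5.4-.5+[235,165]
P=w("top",f([(460,50),(663,182),(563,340),(354,208)]),.0894)
print("plate",fit([(.0525,.065),(.0525,-.065),(-.0525,-.065),(-.0525,.065)],P),w("top",f([(506,189)]),.0894))
N=w("top",f([(390,325),(632,382)]),.0674);print("pan",N,fit([(-.0525,.065),(-.0525,-.065)],N))
H=w("top",f([(722,130),(659,440),(342,372)]),.05);print("house",fit([(.095,-.09),(-.085,-.09),(-.085,.09)],H))
print("LW knob",w("top",f([(88,200)]),.088),"body top", w("top",f([(103,215)]),.05))
print("SW",w("top",[(444,230)],.05),"jar",w("top",[(441,181)],.097))
E
```

```text
plate (np.float64(-0.5888515080873163), array([0.5139, 0.0466]), array([0.002 , 0.0038, 0.0033, 0.0023])) [[0.5165 0.0485]]
pan [[ 0.4486  0.1101]
 [ 0.4172 -0.0163]] (np.float64(-0.24341455863732175), array([0.4839, 0.0342]), array([0.0001, 0.0001]))
house (np.float64(-0.22657882070377872), array([0.4875, 0.0351]), array([0.0056, 0.0042, 0.0057]))
LW knob [[0.5135 0.2668]] body top [[0.5123 0.2656]]
SW [[ 0.4312 -0.2834]] jar [[ 0.5646 -0.2695]]
```

Call:
send_rows([
  {"z":-0.1,"wz":0.134,"hand":1},
  {"z":-0.1,"wz":0.134,"hand":1},
  {"z":-0.1,"wz":0.134,"hand":1},
  {"z":-0.1,"wz":0.134,"hand":1},
  {"z":-0.1,"wz":0.134,"hand":1},
  {"x":0.045,"y":-0.265,"hand":1},
  {"x":0.045,"y":-0.265,"hand":1},
  {"x":0.045,"y":-0.265,"hand":1},
  {"x":0.045,"y":-0.265,"hand":1},
  {"x":0.045,"y":-0.265,"hand":1},
])

```text
invalid input at $.rows[0]: expected keys x, y, z, wx, wy, wz, hand
```

Call:
send_rows([
  {"x":0.045,"y":-0.265,"hand":1},
  {"x":0.045,"y":-0.265,"hand":1},
  {"x":0.045,"y":-0.265,"hand":1},
  {"x":0.045,"y":-0.265,"hand":1},
  {"x":0.045,"y":-0.265,"hand":1},
  {"x":0.045,"y":-0.265,"hand":1},
  {"x":0.045,"y":-0.265,"hand":1},
  {"x":0.045,"y":-0.265,"hand":1},
  {"x":0.045,"y":-0.265,"hand":1},
  {"x":0.045,"y":-0.265,"hand":1},
])

```text
invalid input at $.rows[0]: expected keys x, y, z, wx, wy, wz, hand
```

Call:
send_rows([
  {"x":0.045,"y":-0.265,"hand":1},
  {"x":0.045,"y":-0.265,"hand":1},
  {"hand":1},
  {"hand":1},
  {"hand":1},
  {"hand":1},
  {"hand":1},
  {"hand":1},
  {"hand":1},
  {"hand":1},
])

```text
invalid input at $.rows[0]: expected keys x, y, z, wx, wy, wz, hand
```

```bash
cat >> h.py <<'E'
def snap(tag,ctr=None,half=None,k=1):
    """wrist picture + calibration, saved; undistorted into a pinhole view of focal f"""
    c=calibration("wrist");im=grab_frame("wrist")
    cv2.imwrite(f"pics/{tag}.png",im);np.savez(f"pics/{tag}.npz",**{k:np.array(v,float) for k,v in c.items() if k in("camera_matrix","R","t")})
    return im,c
def wr(tag,px,z):
    c=np.load(f"pics/{tag}.npz");K=c["camera_matrix"]
    px=np.atleast_2d(px).astype(float)
    u=(px-K[:2,2])/[K[0,0],K[1,1]];r=np.linalg.norm(u,axis=1,keepdims=True)
    d=np.c_[u/r*np.sin(r),np.cos(r)]@c["R"];o=-c["R"].T@c["t"]
    return (o+d*((z-o[2])/d[:,2])[:,None])[:,:2]
def top_down(tag,x0,y1,s,nx,ny,z):
    """rectified overhead map at height z: col grows to -y from y1, row grows to -x from x0; s px/m"""
    c=np.load(f"pics/{tag}.npz");K=c["camera_matrix"]
    cc,rr=np.meshgrid(np.arange(nx),np.arange(ny))
    X=np.stack([x0-rr/s,y1-cc/s,np.full(cc.shape,z)],-1)@c["R"].T+c["t"]
    p=np.linalg.norm(X[...,:2],axis=-1);th=np.arctan2(p,X[...,2])/p
    m=np.stack([K[0,0]*X[...,0]*th+K[0,2],K[1,1]*X[...,1]*th+K[1,2]],-1).astype(np.float32)
    return cv2.remap(cv2.imread(f"pics/{tag}.png"),m,None,cv2.INTER_CUBIC)
E
python3 - <<'E'
from h import *
s=manip.state();print(s["time"],s["tool_pos"],s["tool_rot"],s["joint_pos"])
im,c=snap("w1");print(c)
cv2.imwrite("pics/w1td.png",top_down("w1",.64,.16,2500,750,600,.0894))
E
```

```text
0.1 [ 0.17969461 -0.59801849  0.23016933] [-9.38593959e-04  9.89378130e-01  1.45361735e-01 -2.05161699e-05] [-1.39800970e+00  5.33057973e-02  1.61416899e+00  9.53054486e-06
  1.47599548e+00 -1.18971577e-01]
{'camera_matrix': array([[309.70691629,   0.        , 318.57162677],
       [  0.        , 309.70691629, 198.3961676 ],
       [  0.        ,   0.        ,   1.        ]]), 'R': array([[ 0.28683752, -0.9579786 , -0.00110887],
       [-0.90682843, -0.27189497,  0.32207968],
       [-0.30884694, -0.09137898, -0.94671192]]), 't': array([-0.62463751, -0.04204458,  0.3801978 ])}
```

View pics/w1td.png

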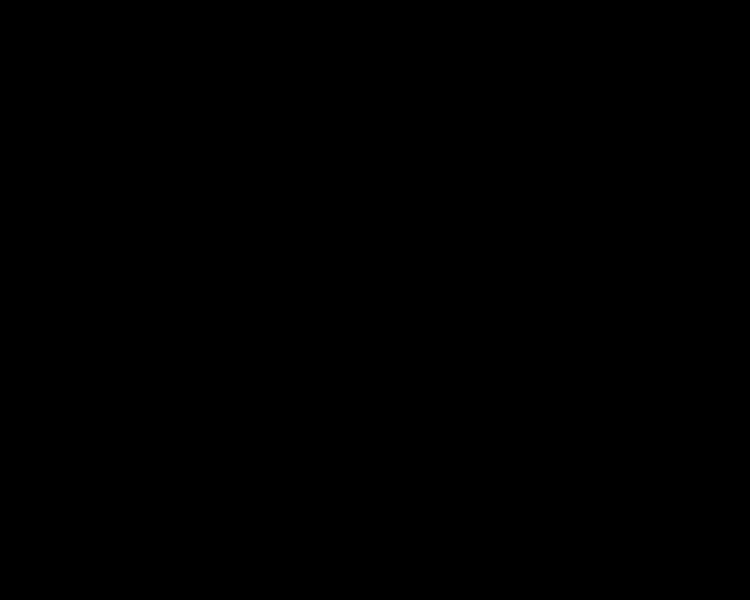

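The picture is black because the rows were refused, so the arm is still at the start. Every row needs all seven keys, so I'm sending them again in full.

Call:
send_rows([
  {"x":0,"y":0,"z":-0.1,"wx":0,"wy":0,"wz":0.134,"hand":1},
  {"x":0,"y":0,"z":-0.1,"wx":0,"wy":0,"wz":0.134,"hand":1},
  {"x":0,"y":0,"z":-0.1,"wx":0,"wy":0,"wz":0.134,"hand":1},
  {"x":0,"y":0,"z":-0.1,"wx":0,"wy":0,"wz":0.134,"hand":1},
  {"x":0,"y":0,"z":-0.1,"wx":0,"wy":0,"wz":0.134,"hand":1},
  {"x":0.045,"y":-0.265,"z":0,"wx":0,"wy":0,"wz":0,"hand":1},
  {"x":0.045,"y":-0.265,"z":0,"wx":0,"wy":0,"wz":0,"hand":1},
  {"x":0.045,"y":-0.265,"z":0,"wx":0,"wy":0,"wz":0,"hand":1},
  {"x":0.045,"y":-0.265,"z":0,"wx":0,"wy":0,"wz":0,"hand":1},
  {"x":0.045,"y":-0.265,"z":0,"wx":0,"wy":0,"wz":0,"hand":1},
])

```text
time: 0.98
tool_pos: [0.259, -0.4112, 0.3058]
tool_rot: [-0.0, 0.993, -0.117, -0.0]
contact_force: [1.0, 0.8, -0.1]
gripper_width: 1.002
grasp_force: 0.0
```

Call:
send_rows([
  {"x":0.045,"y":-0.265,"z":0,"wx":0,"wy":0,"wz":0,"hand":1},
  {"x":0.045,"y":-0.265,"z":0,"wx":0,"wy":0,"wz":0,"hand":1},
  {"x":0.045,"y":-0.265,"z":0,"wx":0,"wy":0,"wz":0,"hand":1},
  {"x":0.045,"y":-0.265,"z":0,"wx":0,"wy":0,"wz":0,"hand":1},
  {"x":0.045,"y":-0.265,"z":0,"wx":0,"wy":0,"wz":0,"hand":1},
  {"x":0.045,"y":-0.265,"z":0,"wx":0,"wy":0,"wz":0,"hand":1},
  {"x":0.045,"y":-0.265,"z":0,"wx":0,"wy":0,"wz":0,"hand":1},
  {"x":0.045,"y":-0.265,"z":0,"wx":0,"wy":0,"wz":0,"hand":1},
  {"x":0.045,"y":-0.265,"z":0,"wx":0,"wy":0,"wz":0,"hand":1},
  {"x":0.045,"y":-0.265,"z":0,"wx":0,"wy":0,"wz":0,"hand":1},
])

```text
time: 1.82
tool_pos: [0.4169, -0.0401, 0.3062]
tool_rot: [0.0, 0.993, -0.117, 0.0]
contact_force: [1.4, -0.9, 0.0]
gripper_width: 0.999
grasp_force: 0.0
```

Call:
send_rows([
  {"x":0.045,"y":-0.2,"z":0,"wx":0,"wy":0,"wz":0,"hand":1},
  {"x":0.045,"y":-0.2,"z":0,"wx":0,"wy":0,"wz":0,"hand":1},
  {"x":0,"y":0,"z":0,"wx":0,"wy":0,"wz":0,"hand":1},
  {"x":0,"y":0,"z":0,"wx":0,"wy":0,"wz":0,"hand":1},
  {"x":0,"y":0,"z":0,"wx":0,"wy":0,"wz":0,"hand":1},
  {"x":0,"y":0,"z":0,"wx":0,"wy":0,"wz":0,"hand":1},
  {"x":0,"y":0,"z":0,"wx":0,"wy":0,"wz":0,"hand":1},
  {"x":0,"y":0,"z":0,"wx":0,"wy":0,"wz":0,"hand":1},
  {"x":0,"y":0,"z":0,"wx":0,"wy":0,"wz":0,"hand":1},
  {"x":0,"y":0,"z":0,"wx":0,"wy":0,"wz":0,"hand":1},
])

```text
time: 2.65
tool_pos: [0.4438, 0.0126, 0.3064]
tool_rot: [0.0, 0.993, -0.118, 0.0]
contact_force: [0.3, -0.4, 0.5]
gripper_width: 0.998
grasp_force: 0.0
```

Run:
```python
from h import *
s=manip.state();print(s["time"],s["tool_pos"],s["tool_rot"],s["joint_pos"])
im,c=snap("w1")
cv2.imwrite("pics/w1td2.png",top_down("w1",.64,.16,2500,750,600,.0894))
```

```text
2.65 [0.44376025 0.01255569 0.30638695] [ 3.65702420e-06  9.93071045e-01 -1.17515488e-01  9.66951039e-05] [-1.39640378e-01 -4.31841061e-01  1.91080706e+00 -3.09954219e-06
  1.66243315e+00  1.66673099e+00]
```

View pics/w1td2.png

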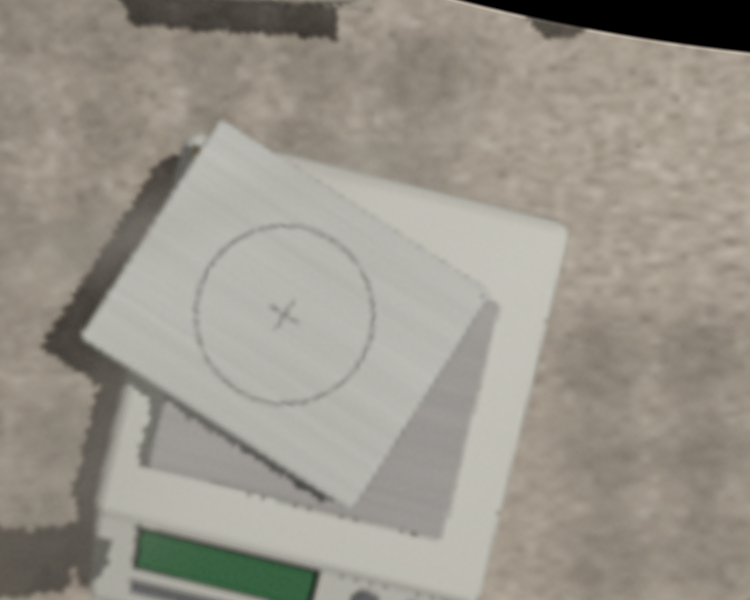

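The wrist view shows the plate corners at (221,122), (492,297), (350,506) and (84,336), and the cross at (284,314). The pan's near corners are at (147,466) and (442,538), with a point on its right edge at (497,305).

```bash
cat >> h.py <<'E'
def td(tag,px,x0,y1,s,z0,z):
    """rectified-map pixels -> world xy at height z"""
    px=np.atleast_2d(px).astype(float);P=np.c_[x0-px[:,1]/s,y1-px[:,0]/s,np.full(len(px),z0)]
    c=np.load(f"pics/{tag}.npz");o=-c["R"].T@c["t"]
    return (o+(P-o)*(z-o[2])/(z0-o[2]))[:,:2]
def inpan(p,pan,th):
    c,s=np.cos(th),np.sin(th);return (np.atleast_2d(p)-pan)@np.array([[c,-s],[s,c]])
E
python3 - <<'E'
from h import *
np.set_printoptions(precision=4,suppress=True)
a=("w1",);m=(.64,.16,2500,.0894)
P=td("w1",[(221,122),(492,297),(350,506),(84,336)],*m,.0894)
print("plate",fit([(.0525,.065),(.0525,-.065),(-.0525,-.065),(-.0525,.065)],P),td("w1",[(284,314)],*m,.0894))
N=td("w1",[(147,466),(442,538),(497,305)],*m,.0674)
th,t,e=fit([(-.0525,.065),(-.0525,-.065)],N[:2]);print("pan",th,t,e,np.linalg.norm(N[0]-N[1]),inpan(N[2],t,th))
H=td("w1",[(567,230),(497,512),(100,508)],*m,.05);print("house",inpan(H,t,th))
print("plate in pan",inpan(P,t,th),inpan(P.mean(0),t,th))
o=np.load("pics/w1.npz");print(-o["R"].T@o["t"])
E
```

```text
plate (np.float64(-0.5757518339736223), array([0.5139, 0.0453]), array([0.0022, 0.0017, 0.0032, 0.002 ])) [[0.5144 0.0464]]
pan -0.2393876670712498 [0.485  0.0328] [0.0006 0.0006] 0.12889470283884252 [[ 0.0491 -0.0637]]
house [[ 0.0889 -0.0875]
 [-0.04   -0.087 ]
 [-0.0801  0.0846]]
plate in pan [[ 0.0939  0.0629]
 [ 0.0516 -0.059 ]
 [-0.0431 -0.0237]
 [-0.0022  0.0958]] [[0.0251 0.019 ]]
[ 0.5237 -0.0074  0.449 ]
```

Call:
send_rows([
  {"x":0.207,"y":-0.038,"z":0,"wx":0,"wy":0,"wz":0.005,"hand":1},
  {"x":0.207,"y":-0.038,"z":0,"wx":0,"wy":0,"wz":0,"hand":1},
  {"x":0.207,"y":-0.038,"z":0,"wx":0,"wy":0,"wz":0,"hand":1},
  {"x":0.207,"y":-0.038,"z":0,"wx":0,"wy":0,"wz":0,"hand":1},
  {"x":0.207,"y":-0.038,"z":0,"wx":0,"wy":0,"wz":0,"hand":1},
  {"x":0,"y":0,"z":0.22,"wx":0,"wy":0,"wz":0,"hand":1},
  {"x":0,"y":0,"z":0.22,"wx":0,"wy":0,"wz":0,"hand":1},
  {"x":0,"y":0,"z":0.22,"wx":0,"wy":0,"wz":0,"hand":1},
  {"x":0,"y":0,"z":0.22,"wx":0,"wy":0,"wz":0,"hand":1},
  {"x":0,"y":0,"z":0.22,"wx":0,"wy":0,"wz":0,"hand":1},
])

```text
time: 3.53
tool_pos: [0.6014, 0.0041, 0.1397]
tool_rot: [-0.0, 0.993, -0.119, 0.0]
contact_force: [0.7, -0.3, 0.1]
gripper_width: 1.003
grasp_force: 0.0
```

Call:
send_rows([
  {"x":0,"y":0,"z":0.13,"wx":0,"wy":0,"wz":0,"hand":1},
  {"x":0,"y":0,"z":0.13,"wx":0,"wy":0,"wz":0,"hand":1},
  {"x":0,"y":0,"z":0.13,"wx":0,"wy":0,"wz":0,"hand":1},
  {"x":0,"y":0,"z":0.12,"wx":0,"wy":0,"wz":0,"hand":1},
  {"x":0,"y":0,"z":0,"wx":0,"wy":0,"wz":0,"hand":1},
  {"x":0,"y":0,"z":0,"wx":0,"wy":0,"wz":0,"hand":1},
  {"x":0,"y":0,"z":0,"wx":0,"wy":0,"wz":0,"hand":1},
  {"x":0,"y":0,"z":0,"wx":0,"wy":0,"wz":0,"hand":1},
  {"x":0,"y":0,"z":0,"wx":0,"wy":0,"wz":0,"hand":1},
  {"x":0,"y":0,"z":0,"wx":0,"wy":0,"wz":0,"hand":1},
])

```text
time: 4.37
tool_pos: [0.6023, 0.0042, 0.0662]
tool_rot: [-0.0, 0.993, -0.119, 0.001]
contact_force: [-0.6, 0.3, 0.5]
gripper_width: 1.003
grasp_force: 0.0
```

Run:
```python
from h import *
s=manip.state();print(s["tool_pos"],s["joint_pos"],s["contact_force"],inpan(s["tool_pos"][:2],[.485,.0328],-.2394))
snap("w2")
cv2.imwrite("pics/w2v.png",cv2.imread("pics/w2.png"))
```

```text
[0.6022944  0.00415721 0.06622505] [-1.16607950e-01  1.53818283e-01  1.79423712e+00  8.61306517e-06
  1.19127024e+00  1.69252329e+00] [-0.61869985  0.34149371  0.51679178] [[ 1.20740984e-01 -1.30900905e-05]]
```

View pics/w2v.png

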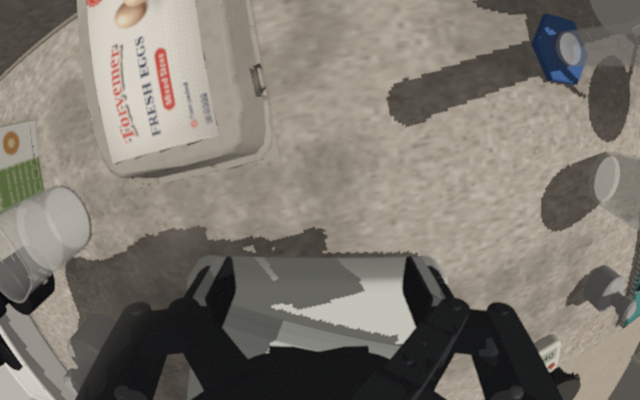

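The wrist view shows both fingers behind the plate at (220,285) and (420,285). The egg box, beaker and measuring cylinder foot (560,50) are all clear of the gripper. I'll push towards the console now.

Call:
send_rows([
  {"x":-0.067,"y":0,"z":0.027,"wx":0,"wy":0,"wz":0,"hand":1},
  {"x":-0.067,"y":0,"z":0,"wx":0,"wy":0,"wz":0,"hand":1},
  {"x":-0.027,"y":0,"z":0,"wx":0,"wy":0,"wz":0,"hand":1},
  {"x":-0.027,"y":0,"z":0,"wx":0,"wy":0,"wz":0,"hand":1},
  {"x":-0.027,"y":0,"z":0,"wx":0,"wy":0,"wz":0,"hand":1},
  {"x":-0.027,"y":0,"z":0,"wx":0,"wy":0,"wz":0,"hand":1},
  {"x":-0.027,"y":0,"z":0,"wx":0,"wy":0,"wz":0,"hand":1},
  {"x":-0.027,"y":0,"z":0,"wx":0,"wy":0,"wz":0,"hand":1},
  {"x":-0.027,"y":0,"z":0,"wx":0,"wy":0,"wz":0,"hand":1},
  {"x":-0.027,"y":0,"z":0,"wx":0,"wy":0,"wz":0,"hand":1},
])

```text
time: 5.25
tool_pos: [0.5505, 0.0168, 0.0612]
tool_rot: [-0.0, 0.993, -0.119, 0.001]
contact_force: [4.4, 0.8, 0.9]
gripper_width: 1.002
grasp_force: 2.0
```

```bash
cat > look.py <<'E'
import sys
from h import *
s=manip.state();print(s["time"],s["tool_pos"],s["contact_force"],"in pan",inpan(s["tool_pos"][:2],[.485,.0328],-.2394)*1000)
n=sys.argv[1];cam=sys.argv[2]
if cam=="top":
    im=grab_frame("top");cv2.imwrite(f"pics/{n}.png",im)
    cv2.imwrite(f"pics/{n}c.png",cv2.resize(im[160:270,280:385],None,fx=5.4,fy=5.4,interpolation=cv2.INTER_CUBIC))
else:
    snap(n);cv2.imwrite(f"pics/{n}c.png",top_down(n,.60,.15,3000,750,600,.0894))
E
python3 look.py t2 top
```

```text
5.25 [0.55051898 0.01675634 0.06115416] [4.39014836 0.75505251 0.93477227] in pan [[ 6.74546779e+01 -5.02512954e-02]]
```

View pics/t2c.png

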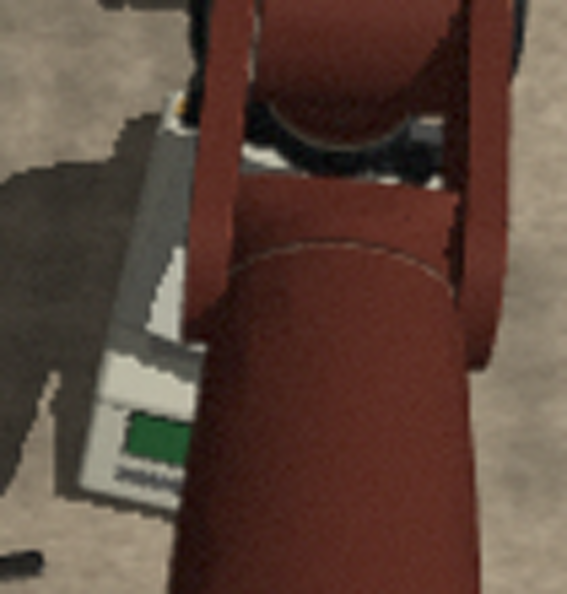

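The arm hides the plate in this view, so I'll finish the x push, retreat and turn the tool for the sideways push.

Call:
send_rows([
  {"x":-0.009,"y":0,"z":0,"wx":0,"wy":0,"wz":0,"hand":1},
  {"x":-0.009,"y":0,"z":0,"wx":0,"wy":0,"wz":0,"hand":1},
  {"x":-0.009,"y":0,"z":0,"wx":0,"wy":0,"wz":0,"hand":1},
  {"x":0,"y":0,"z":0,"wx":0,"wy":0,"wz":0,"hand":1},
  {"x":0.1,"y":0,"z":0,"wx":0,"wy":0,"wz":0,"hand":1},
  {"x":0.1,"y":0,"z":0,"wx":0,"wy":0,"wz":0,"hand":1},
  {"x":0,"y":0,"z":-0.14,"wx":0,"wy":0,"wz":0,"hand":1},
  {"x":0,"y":0,"z":-0.14,"wx":0,"wy":0,"wz":0,"hand":1},
  {"x":0,"y":0,"z":-0.14,"wx":0,"wy":0,"wz":0,"hand":1},
  {"x":0,"y":0,"z":-0.14,"wx":0,"wy":0,"wz":0,"hand":1},
])

```text
time: 6.13
tool_pos: [0.5734, 0.0104, 0.1437]
tool_rot: [0.001, 0.993, -0.119, -0.003]
contact_force: [0.1, -0.1, -0.2]
gripper_width: 1.003
grasp_force: 0.0
```

Call:
send_rows([
  {"x":0,"y":0,"z":0,"wx":0,"wy":0,"wz":-0.155,"hand":0.4},
  {"x":0,"y":0,"z":0,"wx":0,"wy":0,"wz":-0.155,"hand":0.4},
  {"x":0,"y":0,"z":0,"wx":0,"wy":0,"wz":-0.155,"hand":0.4},
  {"x":0,"y":0,"z":0,"wx":0,"wy":0,"wz":-0.155,"hand":0.4},
  {"x":0,"y":0,"z":0,"wx":0,"wy":0,"wz":-0.155,"hand":0.4},
  {"x":0,"y":0,"z":0,"wx":0,"wy":0,"wz":-0.155,"hand":0.4},
  {"x":0,"y":0,"z":0,"wx":0,"wy":0,"wz":-0.155,"hand":0.4},
  {"x":0,"y":0,"z":0,"wx":0,"wy":0,"wz":-0.155,"hand":0.4},
  {"x":0,"y":0,"z":0,"wx":0,"wy":0,"wz":-0.155,"hand":0.4},
  {"x":0,"y":0,"z":0,"wx":0,"wy":0,"wz":-0.155,"hand":0.4},
])

```text
time: 6.97
tool_pos: [0.5735, 0.0104, 0.143]
tool_rot: [-0.001, 0.881, 0.473, -0.003]
contact_force: [0.5, 0.2, 0.3]
gripper_width: 0.701
grasp_force: 0.0
```

Call:
send_rows([
  {"x":0,"y":0,"z":0,"wx":0,"wy":0,"wz":-0.15,"hand":0.4},
  {"x":0,"y":0,"z":0,"wx":0,"wy":0,"wz":-0.15,"hand":0.4},
  {"x":0,"y":0,"z":0,"wx":0,"wy":0,"wz":-0.15,"hand":0.4},
  {"x":0.2,"y":-0.156,"z":0,"wx":0,"wy":0,"wz":0,"hand":0.4},
  {"x":0.2,"y":-0.156,"z":0,"wx":0,"wy":0,"wz":0,"hand":0.4},
  {"x":0.2,"y":-0.156,"z":0,"wx":0,"wy":0,"wz":0,"hand":0.4},
  {"x":0.2,"y":-0.156,"z":0,"wx":0,"wy":0,"wz":0,"hand":0.4},
  {"x":0,"y":0,"z":0,"wx":0,"wy":0,"wz":0,"hand":0.4},
  {"x":0,"y":0,"z":0,"wx":0,"wy":0,"wz":0,"hand":0.4},
  {"x":0,"y":0,"z":0,"wx":0,"wy":0,"wz":0,"hand":0.4},
])

```text
time: 7.8
tool_pos: [0.512, 0.1487, 0.1438]
tool_rot: [-0.0, 0.786, 0.618, -0.002]
contact_force: [-0.1, 0.5, -0.3]
gripper_width: 0.7
grasp_force: 0.0
```

Run:
```python
from h import *
s=manip.state();print(s["time"],s["tool_pos"],s["tool_rot"],s["joint_pos"],s["gripper_width"],inpan(s["tool_pos"][:2],[.485,.0328],-.2394)*1000)
q=s["tool_rot"];print(2*np.arctan2(q[2],q[1]))
```

```text
7.8 [0.51200963 0.14874368 0.14380218] [-3.05582236e-04  7.85863736e-01  6.18397632e-01 -1.56998263e-03] [ 1.43658611e-01 -9.45742580e-02  1.90758670e+00 -1.06946838e-03
  1.33160580e+00  3.81303715e-01] 0.6995291596748114 [[ -1.25321427 119.04153116]]
1.333406168246379
```

Call:
send_rows([
  {"x":0,"y":0,"z":0.104,"wx":0,"wy":0,"wz":0,"hand":0.4},
  {"x":0,"y":0,"z":0.104,"wx":0,"wy":0,"wz":0,"hand":0.4},
  {"x":0,"y":0,"z":0.104,"wx":0,"wy":0,"wz":0,"hand":0.4},
  {"x":0,"y":0,"z":0.104,"wx":0,"wy":0,"wz":0,"hand":0.4},
  {"x":0,"y":0,"z":0.104,"wx":0,"wy":0,"wz":0.003,"hand":0.4},
  {"x":-0.03,"y":0,"z":0,"wx":0,"wy":0,"wz":0,"hand":0.4},
  {"x":-0.03,"y":0,"z":0,"wx":0,"wy":0,"wz":0,"hand":0.4},
  {"x":-0.03,"y":0,"z":0,"wx":0,"wy":0,"wz":0,"hand":0.4},
  {"x":-0.03,"y":0,"z":0,"wx":0,"wy":0,"wz":0,"hand":0.4},
  {"x":-0.03,"y":0,"z":0,"wx":0,"wy":0,"wz":0,"hand":0.4},
])

```text
time: 8.63
tool_pos: [0.5085, 0.1266, 0.0681]
tool_rot: [0.001, 0.787, 0.617, 0.001]
contact_force: [-0.1, -0.4, 0.5]
gripper_width: 0.701
grasp_force: 0.0
```

Call:
send_rows([
  {"x":-0.025,"y":0,"z":0,"wx":0,"wy":0,"wz":0,"hand":0.4},
  {"x":-0.025,"y":0,"z":0,"wx":0,"wy":0,"wz":0,"hand":0.4},
  {"x":-0.025,"y":0,"z":0,"wx":0,"wy":0,"wz":0,"hand":0.4},
  {"x":-0.025,"y":0,"z":0,"wx":0,"wy":0,"wz":0,"hand":0.4},
  {"x":-0.02,"y":0,"z":0,"wx":0,"wy":0,"wz":0,"hand":0.4},
  {"x":-0.015,"y":0,"z":0,"wx":0,"wy":0,"wz":0,"hand":0.4},
  {"x":0,"y":0,"z":0,"wx":0,"wy":0,"wz":0,"hand":0.4},
  {"x":0,"y":0,"z":0,"wx":0,"wy":0,"wz":0,"hand":0.4},
  {"x":0,"y":0,"z":0,"wx":0,"wy":0,"wz":0,"hand":0.4},
  {"x":0,"y":0,"z":0,"wx":0,"wy":0,"wz":0,"hand":0.4},
])

```text
time: 9.47
tool_pos: [0.503, 0.1075, 0.0668]
tool_rot: [0.0, 0.787, 0.617, -0.0]
contact_force: [0.5, 1.4, 1.9]
gripper_width: 0.701
grasp_force: 1.1
```

Run:
```python
from h import *
s=manip.state();print(s["time"],s["tool_pos"],s["contact_force"],inpan(s["tool_pos"][:2],[.485,.0328],-.2394)*1000)
```

```text
9.4667 [0.50296059 0.10751338 0.06679574] [0.47699927 1.35271185 1.8867982 ] [[-0.26766302 76.84139918]]
```

Call:
send_rows([
  {"x":0.067,"y":0,"z":0,"wx":0,"wy":0,"wz":0,"hand":1},
  {"x":0.067,"y":0,"z":0,"wx":0,"wy":0,"wz":0,"hand":1},
  {"x":0,"y":0,"z":-0.22,"wx":0,"wy":0,"wz":0,"hand":1},
  {"x":0,"y":0,"z":-0.22,"wx":0,"wy":0,"wz":0,"hand":1},
  {"x":0,"y":0,"z":-0.22,"wx":0,"wy":0,"wz":0,"hand":1},
  {"x":0,"y":0,"z":-0.22,"wx":0,"wy":0,"wz":0,"hand":1},
  {"x":-0.24,"y":0,"z":-0.1,"wx":0,"wy":0,"wz":0,"hand":1},
  {"x":-0.24,"y":0,"z":-0.1,"wx":0,"wy":0,"wz":0,"hand":1},
  {"x":-0.24,"y":0,"z":-0.1,"wx":0,"wy":0,"wz":0,"hand":1},
  {"x":-0.24,"y":0,"z":-0.1,"wx":0,"wy":0,"wz":0,"hand":1},
])

```text
time: 10.3
tool_pos: [0.4729, -0.0133, 0.2595]
tool_rot: [0.0, 0.786, 0.618, -0.0]
contact_force: [0.8, -0.8, -0.5]
gripper_width: 1.0
grasp_force: 0.0
```

Run:
```python
from h import *
s=manip.state();print(s["time"],s["tool_pos"],s["contact_force"],inpan(s["tool_pos"][:2],[.485,.0328],-.2394)*1000)
snap("w3a");snap("w3");cv2.imwrite("pics/w3c.png",top_down("w3",.585,.158,3000,750,600,.0894))
```

```text
10.3 [ 0.4729112  -0.01333436  0.25952073] [ 0.81193773 -0.82276801 -0.50373297] [[ -0.80466865 -47.68511827]]
```

View pics/w3c.png

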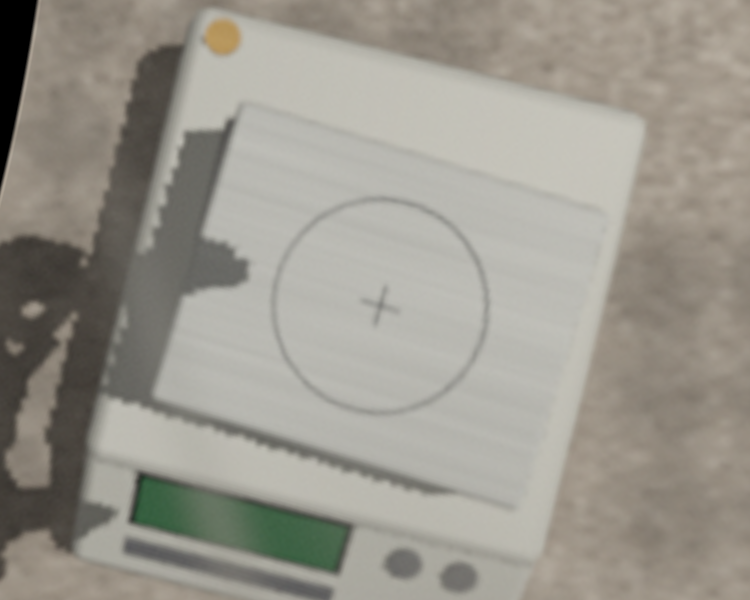

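The plate now looks nearly flush and hides the pan. Its corners are at (239,103), (604,212), (517,508) and (155,396), and the cross is at (380,306). The housing's far right corner is at (645,122).

Run:
```python
from h import *
np.set_printoptions(precision=4,suppress=True)
m=(.585,.158,3000,.0894);pan=np.array([.485,.0328]);th=-.2394
P=td("w3",[(239,103),(604,212),(517,508),(155,396)],*m,.0894)
print("plate",fit([(.0525,.065),(.0525,-.065),(-.0525,-.065),(-.0525,.065)],P))
print(inpan(P,pan,th),inpan(td("w3",[(380,306)],*m,.0894),pan,th))
print(inpan(td("w3",[(645,122),(540,558),(90,458),(203,12)],*m,.05),pan,th))
o=np.load("pics/w3.npz");c=-o["R"].T@o["t"];print(c,inpan(c[:2],pan,th))
# edge profiles in w3, averaged along each pan edge, sampled at the plate-top height, pan frame (grey)
def prof(tag,side,z):
    c=np.load(f"pics/{tag}.npz");K=c["camera_matrix"];im=cv2.cvtColor(cv2.imread(f"pics/{tag}.png"),cv2.COLOR_BGR2GRAY)
    out=[]
    for d in np.arange(-.012,.013,.001):
        t=np.linspace(-.045,.045,60)
        L={"+x":np.c_[.0525+d+0*t,t],"-x":np.c_[-.0525-d+0*t,t],"+y":np.c_[t*.9,.065+d+0*t],"-y":np.c_[t*.9,-.065-d+0*t]}[side]
        R=np.array([[np.cos(th),-np.sin(th)],[np.sin(th),np.cos(th)]]);X=np.c_[L@R.T+pan,np.full(len(L),z)]@c["R"].T+c["t"]
        p=np.linalg.norm(X[:,:2],axis=1);a=np.arctan2(p,X[:,2])/p
        uv=np.c_[K[0,0]*X[:,0]*a+K[0,2],K[1,1]*X[:,1]*a+K[1,2]].astype(np.float32)
        out.append(int(cv2.remap(im,uv[None],None,cv2.INTER_LINEAR).mean()))
    return out
for s in("+x","-x","+y","-y"):print(s,prof("w3",s,.0894))
```

```text
plate (np.float64(-0.2901566111889798), array([0.4834, 0.0318]), array([0.0018, 0.0024, 0.0016, 0.003 ]))
[[ 0.053   0.0598]
 [ 0.0465 -0.067 ]
 [-0.0562 -0.0622]
 [-0.0485  0.0638]] [[-0.0016 -0.0019]]
[[ 0.0888 -0.086 ]
 [-0.0794 -0.0865]
 [-0.083   0.0862]
 [ 0.0895  0.0847]]
[0.4923 0.0618 0.4053] [[0.0002 0.0299]]
+x [184, 184, 184, 183, 183, 183, 183, 183, 182, 182, 183, 184, 187, 189, 191, 191, 191, 191, 191, 191, 191, 191, 191, 191, 191]
-x [181, 181, 181, 180, 180, 179, 179, 179, 178, 176, 170, 160, 147, 136, 131, 133, 145, 160, 174, 181, 184, 184, 184, 184, 184]
+y [168, 167, 167, 166, 165, 164, 161, 153, 140, 127, 118, 113, 109, 107, 107, 107, 107, 107, 107, 107, 107, 109, 114, 124, 133]
-y [184, 184, 184, 184, 184, 184, 184, 184, 184, 184, 185, 185, 186, 187, 187, 188, 189, 189, 188, 186, 180, 167, 153, 146, 145]
```

The plate is still turned about −0.05 rad and sits about 1.5 mm short in −x and −y. Slow two-finger pushes from the −y face and then the −x face should fix all three.

Call:
send_rows([
  {"x":-0.145,"y":0.002,"z":0,"wx":0,"wy":0,"wz":0.002,"hand":0.4},
  {"x":-0.145,"y":0.002,"z":0,"wx":0,"wy":0,"wz":0,"hand":0.4},
  {"x":-0.145,"y":0.002,"z":0,"wx":0,"wy":0,"wz":0,"hand":0.4},
  {"x":0,"y":0,"z":0.15,"wx":0,"wy":0,"wz":0,"hand":0.4},
  {"x":0,"y":0,"z":0.15,"wx":0,"wy":0,"wz":0,"hand":0.4},
  {"x":0,"y":0,"z":0.15,"wx":0,"wy":0,"wz":0,"hand":0.4},
  {"x":0,"y":0,"z":0.15,"wx":0,"wy":0,"wz":0,"hand":0.4},
  {"x":0,"y":0,"z":0.15,"wx":0,"wy":0,"wz":0,"hand":0.4},
  {"x":0,"y":0,"z":0.15,"wx":0,"wy":0,"wz":0,"hand":0.4},
  {"x":0,"y":0,"z":0.15,"wx":0,"wy":0,"wz":0,"hand":0.4},
])

```text
time: 11.23
tool_pos: [0.4585, -0.0751, 0.0995]
tool_rot: [-0.0, 0.787, 0.617, -0.0]
contact_force: [-0.3, 0.3, 0.1]
gripper_width: 0.704
grasp_force: 0.0
```

Call:
send_rows([
  {"x":0,"y":0,"z":0.12,"wx":0,"wy":0,"wz":0,"hand":0.4},
  {"x":0,"y":0,"z":0.12,"wx":0,"wy":0,"wz":0,"hand":0.4},
  {"x":0,"y":0,"z":0,"wx":0,"wy":0,"wz":0,"hand":0.4},
  {"x":0.04,"y":0,"z":0,"wx":0,"wy":0,"wz":0,"hand":0.4},
  {"x":0.04,"y":0,"z":0,"wx":0,"wy":0,"wz":0,"hand":0.4},
  {"x":0.04,"y":0,"z":0,"wx":0,"wy":0,"wz":0,"hand":0.4},
  {"x":0.03,"y":0,"z":0,"wx":0,"wy":0,"wz":0,"hand":0.4},
  {"x":0,"y":0,"z":0,"wx":0,"wy":0,"wz":0,"hand":0.4},
  {"x":0,"y":0,"z":0,"wx":0,"wy":0,"wz":0,"hand":0.4},
  {"x":0,"y":0,"z":0,"wx":0,"wy":0,"wz":0,"hand":0.4},
])

```text
time: 12.07
tool_pos: [0.4642, -0.0544, 0.0657]
tool_rot: [0.0, 0.787, 0.617, 0.0]
contact_force: [0.3, -0.2, -0.1]
gripper_width: 0.7
grasp_force: 0.0
```

```bash
cat > st.py <<'E'
from h import *
np.set_printoptions(precision=4,suppress=True)
s=manip.state();q=s["tool_rot"];print(s["time"],s["tool_pos"],s["contact_force"],inpan(s["tool_pos"][:2],[.485,.0328],-.2394)*1000,"yaw",2*np.arctan2(q[2],q[1]),s["joint_pos"])
E
python3 st.py
```

```text
12.0667 [ 0.4642 -0.0544  0.0657] [ 0.3452 -0.1746 -0.0683] [[  0.4843 -89.6135]] yaw 1.32871344567804 [-0.276  -0.1667  2.114  -0.0001  1.1934 -0.0338]
```

Call:
send_rows([
  {"x":0.015,"y":0,"z":0,"wx":0,"wy":0,"wz":-0.003,"hand":0.4},
  {"x":0.015,"y":0,"z":0,"wx":0,"wy":0,"wz":0,"hand":0.4},
  {"x":0.01,"y":0,"z":0,"wx":0,"wy":0,"wz":0,"hand":0.4},
  {"x":0.01,"y":0,"z":0,"wx":0,"wy":0,"wz":0,"hand":0.4},
  {"x":0.01,"y":0,"z":0,"wx":0,"wy":0,"wz":0,"hand":0.4},
  {"x":0.01,"y":0,"z":0,"wx":0,"wy":0,"wz":0,"hand":0.4},
  {"x":0.008,"y":0,"z":0,"wx":0,"wy":0,"wz":0,"hand":0.4},
  {"x":0.007,"y":0,"z":0,"wx":0,"wy":0,"wz":0,"hand":0.4},
  {"x":0.005,"y":0,"z":0,"wx":0,"wy":0,"wz":0,"hand":0.4},
  {"x":0,"y":0,"z":0,"wx":0,"wy":0,"wz":0,"hand":0.4},
])

```text
time: 12.9
tool_pos: [0.4674, -0.0415, 0.0654]
tool_rot: [0.0, 0.787, 0.617, 0.0]
contact_force: [1.0, -3.2, -0.9]
gripper_width: 0.7
grasp_force: 1.7
```

Call:
send_rows([
  {"x":0,"y":0,"z":0,"wx":0,"wy":0,"wz":0,"hand":0.4},
  {"x":0,"y":0,"z":0,"wx":0,"wy":0,"wz":0,"hand":0.4},
  {"x":0,"y":0,"z":0,"wx":0,"wy":0,"wz":0,"hand":0.4},
  {"x":0,"y":0,"z":0,"wx":0,"wy":0,"wz":0,"hand":0.4},
  {"x":0,"y":0,"z":0,"wx":0,"wy":0,"wz":0,"hand":0.4},
  {"x":0,"y":0,"z":0,"wx":0,"wy":0,"wz":0,"hand":0.4},
  {"x":0,"y":0,"z":0,"wx":0,"wy":0,"wz":0,"hand":0.4},
  {"x":0,"y":0,"z":0,"wx":0,"wy":0,"wz":0,"hand":0.4},
  {"x":0,"y":0,"z":0,"wx":0,"wy":0,"wz":0,"hand":0.4},
  {"x":0,"y":0,"z":0,"wx":0,"wy":0,"wz":0,"hand":0.4},
])

```text
time: 13.73
tool_pos: [0.4672, -0.0412, 0.0653]
tool_rot: [0.0, 0.787, 0.617, 0.0]
contact_force: [1.6, -3.5, -0.6]
gripper_width: 0.697
grasp_force: 1.6
```

```bash
python3 st.py
```

```text
13.7333 [ 0.4672 -0.0412  0.0653] [ 1.6491 -3.4731 -0.6459] [[  0.3077 -76.1195]] yaw 1.330865343038903 [-0.2469 -0.1612  2.11    0.0001  1.1925 -0.007 ]
```

Call:
send_rows([
  {"x":-0.067,"y":0,"z":0,"wx":0,"wy":0,"wz":0,"hand":0.4},
  {"x":-0.067,"y":0,"z":0,"wx":0,"wy":0,"wz":0,"hand":0.4},
  {"x":0,"y":0,"z":-0.13,"wx":0,"wy":0,"wz":0,"hand":1},
  {"x":0,"y":0,"z":-0.13,"wx":0,"wy":0,"wz":0,"hand":1},
  {"x":0,"y":0,"z":-0.13,"wx":0,"wy":0,"wz":0,"hand":1},
  {"x":0,"y":0,"z":-0.13,"wx":0,"wy":0,"wz":0,"hand":1},
  {"x":0,"y":0,"z":0,"wx":0,"wy":0,"wz":0.154,"hand":1},
  {"x":0,"y":0,"z":0,"wx":0,"wy":0,"wz":0.154,"hand":1},
  {"x":0,"y":0,"z":0,"wx":0,"wy":0,"wz":0.154,"hand":1},
  {"x":0,"y":0,"z":0,"wx":0,"wy":0,"wz":0.154,"hand":1},
])

```text
time: 14.57
tool_pos: [0.4617, -0.061, 0.143]
tool_rot: [-0.001, 0.913, 0.408, -0.0]
contact_force: [0.0, -0.3, -0.2]
gripper_width: 1.0
grasp_force: 0.0
```

Call:
send_rows([
  {"x":0,"y":0,"z":0,"wx":0,"wy":0,"wz":0.154,"hand":1},
  {"x":0,"y":0,"z":0,"wx":0,"wy":0,"wz":0.154,"hand":1},
  {"x":0,"y":0,"z":0,"wx":0,"wy":0,"wz":0.154,"hand":1},
  {"x":0,"y":0,"z":0,"wx":0,"wy":0,"wz":0.154,"hand":1},
  {"x":0,"y":0,"z":0,"wx":0,"wy":0,"wz":0.154,"hand":1},
  {"x":0,"y":0,"z":0,"wx":0,"wy":0,"wz":0.154,"hand":1},
  {"x":0,"y":0,"z":0,"wx":0,"wy":0,"wz":0.154,"hand":1},
  {"x":0,"y":0,"z":0,"wx":0,"wy":0,"wz":0.154,"hand":1},
  {"x":0,"y":0,"z":0,"wx":0,"wy":0,"wz":0.152,"hand":1},
  {"x":0,"y":0,"z":0,"wx":0,"wy":0,"wz":0,"hand":1},
])

```text
time: 15.4
tool_pos: [0.4617, -0.061, 0.1428]
tool_rot: [-0.001, 0.993, -0.121, -0.001]
contact_force: [0.2, 0.5, 0.1]
gripper_width: 1.004
grasp_force: 0.0
```

Call:
send_rows([
  {"x":-0.14,"y":-0.128,"z":0,"wx":0,"wy":0,"wz":0,"hand":1},
  {"x":-0.14,"y":-0.128,"z":0,"wx":0,"wy":0,"wz":0,"hand":1},
  {"x":-0.14,"y":-0.128,"z":0,"wx":0,"wy":0,"wz":0,"hand":1},
  {"x":-0.14,"y":-0.128,"z":0,"wx":0,"wy":0,"wz":0,"hand":1},
  {"x":-0.14,"y":-0.128,"z":0,"wx":0,"wy":0,"wz":0,"hand":1},
  {"x":0,"y":0,"z":0,"wx":0,"wy":0,"wz":0,"hand":1},
  {"x":0,"y":0,"z":0,"wx":0,"wy":0,"wz":0,"hand":1},
  {"x":0,"y":0,"z":0,"wx":0,"wy":0,"wz":0,"hand":1},
  {"x":0,"y":0,"z":0,"wx":0,"wy":0,"wz":0,"hand":1},
  {"x":0,"y":0,"z":0,"wx":0,"wy":0,"wz":0,"hand":1},
])

```text
time: 16.23
tool_pos: [0.3836, 0.0567, 0.1433]
tool_rot: [0.0, 0.993, -0.12, -0.0]
contact_force: [-0.3, -0.6, 0.9]
gripper_width: 0.993
grasp_force: 0.0
```

```bash
python3 st.py
```

```text
16.2333 [0.3836 0.0567 0.1433] [-0.3146 -0.5538  0.9226] [[-104.2137   -0.8084]] yaw -0.24065932750073785 [-0.0457 -0.5081  2.2323  0.      1.4178  1.7657]
```

Call:
send_rows([
  {"x":0,"y":0,"z":0.107,"wx":0,"wy":0,"wz":-0.002,"hand":1},
  {"x":0,"y":0,"z":0.107,"wx":0,"wy":0,"wz":0,"hand":1},
  {"x":0,"y":0,"z":0.107,"wx":0,"wy":0,"wz":0,"hand":1},
  {"x":0,"y":0,"z":0.107,"wx":0,"wy":0,"wz":0,"hand":1},
  {"x":0,"y":0,"z":0.107,"wx":0,"wy":0,"wz":0,"hand":1},
  {"x":0.05,"y":0,"z":0,"wx":0,"wy":0,"wz":0,"hand":1},
  {"x":0.05,"y":0,"z":0,"wx":0,"wy":0,"wz":0,"hand":1},
  {"x":0.05,"y":0,"z":0,"wx":0,"wy":0,"wz":0,"hand":1},
  {"x":0.04,"y":0,"z":0,"wx":0,"wy":0,"wz":0,"hand":1},
  {"x":0,"y":0,"z":0,"wx":0,"wy":0,"wz":0,"hand":1},
])

```text
time: 17.07
tool_pos: [0.4134, 0.0502, 0.0647]
tool_rot: [-0.0, 0.993, -0.119, 0.001]
contact_force: [0.2, 0.0, -0.1]
gripper_width: 1.0
grasp_force: 0.0
```

Call:
send_rows([
  {"x":0.012,"y":0,"z":0,"wx":0,"wy":0,"wz":0,"hand":1},
  {"x":0.012,"y":0,"z":0,"wx":0,"wy":0,"wz":0,"hand":1},
  {"x":0.012,"y":0,"z":0,"wx":0,"wy":0,"wz":0,"hand":1},
  {"x":0.01,"y":0,"z":0,"wx":0,"wy":0,"wz":0,"hand":1},
  {"x":0.01,"y":0,"z":0,"wx":0,"wy":0,"wz":0,"hand":1},
  {"x":0.01,"y":0,"z":0,"wx":0,"wy":0,"wz":0,"hand":1},
  {"x":0.008,"y":0,"z":0,"wx":0,"wy":0,"wz":0,"hand":1},
  {"x":0.007,"y":0,"z":0,"wx":0,"wy":0,"wz":0,"hand":1},
  {"x":0,"y":0,"z":0,"wx":0,"wy":0,"wz":0,"hand":1},
  {"x":0,"y":0,"z":0,"wx":0,"wy":0,"wz":0,"hand":1},
])

```text
time: 17.9
tool_pos: [0.4222, 0.0477, 0.0627]
tool_rot: [0.0, 0.993, -0.119, -0.001]
contact_force: [-3.9, -0.5, 1.7]
gripper_width: 1.008
grasp_force: 2.0
```

```bash
python3 st.py
```

```text
17.9 [0.4222 0.0477 0.0627] [-3.9056 -0.5326  1.7315] [[-64.5358  -0.4618]] yaw -0.23842037215347817 [-0.0628 -0.2795  2.2127 -0.0006  1.2097  1.7467]
```

Call:
send_rows([
  {"x":0.007,"y":0,"z":0,"wx":0,"wy":0,"wz":0,"hand":1},
  {"x":0,"y":0,"z":0,"wx":0,"wy":0,"wz":0,"hand":1},
  {"x":0,"y":0,"z":0,"wx":0,"wy":0,"wz":0,"hand":1},
  {"x":-0.07,"y":0,"z":0,"wx":0,"wy":0,"wz":0,"hand":1},
  {"x":-0.07,"y":0,"z":0,"wx":0,"wy":0,"wz":0,"hand":1},
  {"x":0,"y":0,"z":-0.26,"wx":0,"wy":0,"wz":0,"hand":1},
  {"x":0,"y":0,"z":-0.26,"wx":0,"wy":0,"wz":0,"hand":1},
  {"x":0,"y":0,"z":-0.26,"wx":0,"wy":0,"wz":0,"hand":1},
  {"x":0,"y":0,"z":-0.26,"wx":0,"wy":0,"wz":0,"hand":1},
  {"x":0,"y":0,"z":-0.26,"wx":0,"wy":0,"wz":0,"hand":1},
])

```text
time: 18.73
tool_pos: [0.4041, 0.0529, 0.2609]
tool_rot: [-0.001, 0.993, -0.118, 0.002]
contact_force: [0.6, -0.0, 0.2]
gripper_width: 1.002
grasp_force: 0.0
```

```bash
python3 - <<'E'
from h import *
snap("w4a");snap("w4");cv2.imwrite("pics/w4c.png",top_down("w4",.585,.158,3000,750,600,.0894))
o=np.load("pics/w4.npz");print(inpan((-o["R"].T@o["t"])[:2],[.485,.0328],-.2394))
E
python3 st.py
```

```text
[[-4.76962329e-05 -1.86524777e-04]]
18.8333 [0.4078 0.0527 0.2674] [0.3386 0.1048 0.6431] [[-79.68     1.0065]] yaw -0.23750674996631152 [-0.0536 -0.5292  2.0404  0.0008  1.6119  1.7548]
```

View pics/w4c.png

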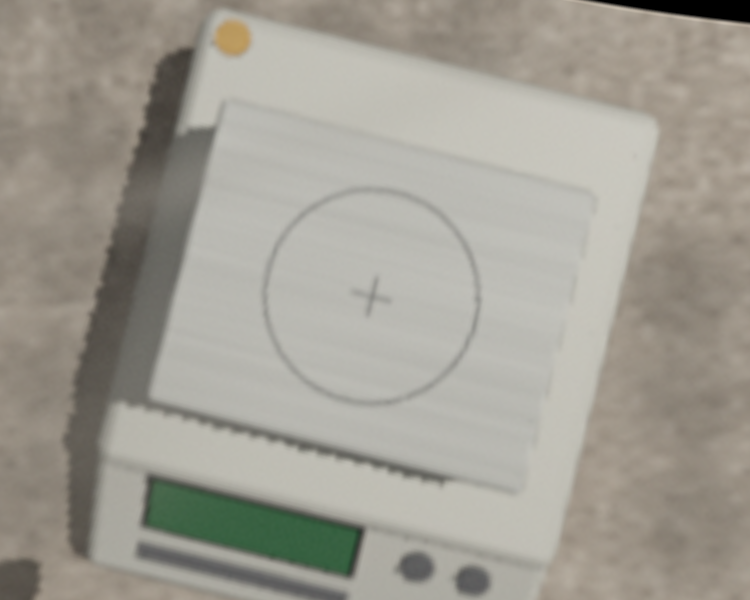

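The plate now looks parallel to the housing. Its corners are at (225,101), (596,194), (520,492) and (150,398), and the cross is at (370,296). The housing corners are at (657,122), (548,562) and (217,12).

Run:
```python
from h import *
np.set_printoptions(precision=4,suppress=True)
m=(.585,.158,3000,.0894);pan=np.array([.485,.0328]);th=-.2394
P=td("w4",[(225,101),(596,194),(520,492),(150,398)],*m,.0894)
print(fit([(.0525,.065),(.0525,-.065),(-.0525,-.065),(-.0525,.065)],P))
C=td("w4",[(370,296)],*m,.0894);print(inpan(P,pan,th),C,inpan(C,pan,th))
print("house",inpan(td("w4",[(657,122),(548,562),(100,460),(215,10)],*m,.05),pan,th))
# low-contrast enhanced strip map in pan frame, 8 px/mm... profiles across edges at plate-top height
for tag in("w4",):
  c=np.load(f"pics/{tag}.npz");K=c["camera_matrix"];im=cv2.imread(f"pics/{tag}.png").astype(np.float32)
  for side in("+x","-x","+y","-y"):
    row=[]
    for d in np.arange(-.008,.0121,.001):
        t=np.linspace(-.04,.04,80)
        L={"+x":np.c_[.0525+d+0*t,t],"-x":np.c_[-.0525-d+0*t,t],"+y":np.c_[t,.065+d+0*t],"-y":np.c_[t,-.065-d+0*t]}[side]
        R=np.array([[np.cos(th),-np.sin(th)],[np.sin(th),np.cos(th)]]);X=np.c_[L@R.T+pan,np.full(80,.0894)]@c["R"].T+c["t"]
        p=np.linalg.norm(X[:,:2],axis=1);a=np.arctan2(p,X[:,2])/p
        uv=np.c_[K[0,0]*X[:,0]*a+K[0,2],K[1,1]*X[:,1]*a+K[1,2]].astype(np.float32)
        v=cv2.remap(im,uv[None],None,cv2.INTER_LINEAR)[0];row.append((int(v[:40].mean()),int(v[40:].mean())))
    print(side,*[f"{a}/{b}" for a,b in row])
```

```text
(np.float64(-0.24772523779981906), array([0.4862, 0.0338]), array([0.002 , 0.0017, 0.0019, 0.0019]))
[[ 0.0525  0.0645]
 [ 0.0517 -0.063 ]
 [-0.0508 -0.0619]
 [-0.0496  0.0653]] [[0.4863 0.0347]] [[0.0009 0.0021]]
house [[ 0.0896 -0.0864]
 [-0.0798 -0.0858]
 [-0.0825  0.0859]
 [ 0.0911  0.084 ]]
+x 184/181 184/180 185/181 185/182 185/182 185/182 183/181 179/178 179/177 185/179 190/184 192/187 192/187 192/187 192/187 192/188 192/187 192/188 192/188 192/188 192/188
-x 178/179 179/180 179/180 178/178 175/173 166/161 148/140 124/118 110/112 125/133 156/163 177/180 185/185 187/185 187/185 186/185 186/185 186/185 186/185 186/185 186/185
+y 179/181 179/181 179/181 179/181 179/181 179/181 179/180 176/174 162/156 138/129 115/114 106/111 105/110 105/110 105/110 105/110 104/110 104/110 102/110 101/110 99/108
-y 182/187 182/187 182/187 182/187 183/187 184/186 185/185 188/189 190/192 190/193 190/193 190/193 190/193 190/193 190/193 190/193 190/192 189/192 188/191 187/190 182/186
```

Call:
send_rows([
  {"x":0.167,"y":0.157,"z":0,"wx":0,"wy":0,"wz":0,"hand":1},
  {"x":0.167,"y":0.157,"z":0,"wx":0,"wy":0,"wz":0,"hand":1},
  {"x":0.167,"y":0.157,"z":0.1,"wx":0,"wy":0,"wz":0,"hand":1},
  {"x":0.167,"y":0.157,"z":0.1,"wx":0,"wy":0,"wz":0,"hand":1},
  {"x":0.167,"y":0.157,"z":0.1,"wx":0,"wy":0,"wz":0,"hand":1},
  {"x":0.167,"y":0.157,"z":0.1,"wx":0,"wy":0,"wz":0,"hand":1},
  {"x":0,"y":0,"z":0.1,"wx":0,"wy":0,"wz":0,"hand":1},
  {"x":0,"y":0,"z":0.1,"wx":0,"wy":0,"wz":0,"hand":1},
  {"x":0,"y":0,"z":0,"wx":0,"wy":0,"wz":0,"hand":1},
  {"x":0,"y":0,"z":0,"wx":0,"wy":0,"wz":0,"hand":1},
])

```text
time: 19.67
tool_pos: [0.516, -0.1201, 0.1671]
tool_rot: [-0.0, 0.993, -0.119, -0.0]
contact_force: [0.2, 0.0, 0.8]
gripper_width: 1.0
grasp_force: 0.0
```

```bash
python3 st.py
python3 - <<'E'
from h import *
snap("w5");th=-.2394;pan=np.array([.485,.0328])
c=np.load("pics/w5.npz");K=c["camera_matrix"];o=-c["R"].T@c["t"];print(o,inpan(o[:2],pan,th))
im=cv2.imread("pics/w5.png")
R=np.array([[np.cos(th),-np.sin(th)],[np.sin(th),np.cos(th)]])
# pan-frame rectified at z=.0674: tile A: +x edge strip, x' from .07 to .03 (rows), y' .07..-.08 (cols); tile B -y edge
def proj(L):
    X=np.c_[L@R.T+pan,np.full(len(L),.0674)]@c["R"].T+c["t"];p=np.linalg.norm(X[:,:2],axis=1);a=np.arctan2(p,X[:,2])/p
    return np.c_[K[0,0]*X[:,0]*a+K[0,2],K[1,1]*X[:,1]*a+K[1,2]].astype(np.float32)
s=5200
def tile(u0,v0,W,H,turn):
    cc,rr=np.meshgrid(np.arange(W),np.arange(H))
    L=np.c_[(u0-rr/s).ravel(),(v0-cc/s).ravel()] if not turn else np.c_[(u0-cc/s).ravel(),(v0+rr/s).ravel()]
    return cv2.remap(im,proj(L).reshape(H,W,2),None,cv2.INTER_CUBIC)
A=tile(.072,.070,790,290,False);B=tile(.075,-.083,790,290,True)
for T in(A,B):
    for k in range(0,40,10): cv2.line(T,(0,0),(0,0),(0,0,0))
# ticks at the nominal pan edge (left margin)
cv2.line(A,(0,int((.072-.0525)*s)),(12,int((.072-.0525)*s)),(0,0,255),1)
cv2.line(B,(0,int((-.065+.083)*s)),(12,int((-.065+.083)*s)),(0,0,255),1)
cv2.imwrite("pics/w5c.png",np.vstack([A,np.zeros((10,790,3),np.uint8),B]))
E
```

```text
19.6667 [ 0.516  -0.1201  0.1671] [0.1505 0.0175 0.8315] [[  66.3741 -141.1628]] yaw -0.23812729122446905 [-0.3694 -0.1276  1.8972  0.0005  1.3725  1.4394]
[ 0.59592716 -0.14032952  0.30969363] [[ 0.148816   -0.14188891]]
```

View pics/w5c.png

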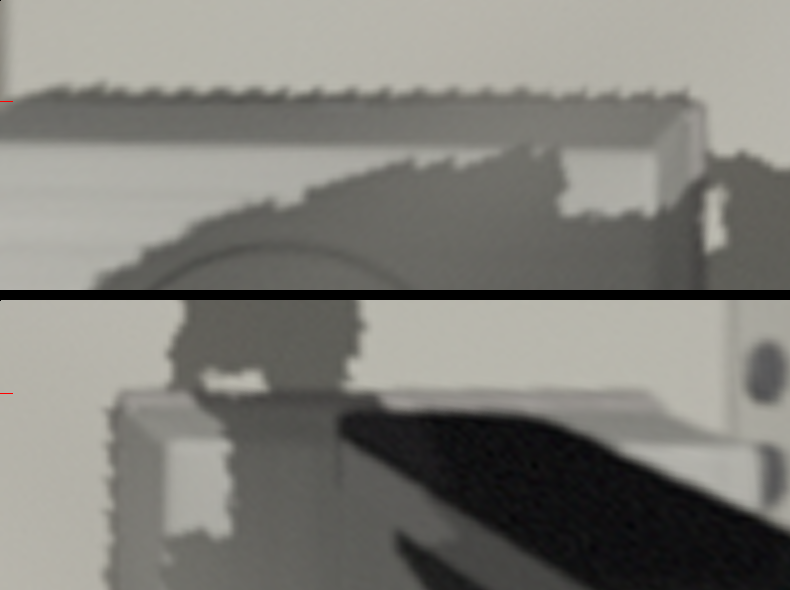

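The oblique view shows a thin light strip along the −y face (rows 390–408, columns 400–650), where about 2 mm of pan may be exposed. The +x face looks nearly clean, with its boundary at row 95. I'll quantify both with intensity profiles.

Run:
```python
import cv2,numpy as np
g=cv2.imread("pics/w5c.png").mean(2)
A=g[:290];B=g[300:]
print("A rows85-155 cols600:640",[int(v) for v in A[80:156:3,600:640].mean(1)])
print("A cols100:300",[int(v) for v in A[80:156:3,100:300].mean(1)])
print("B rows 78-150 cols 400:470",[int(v) for v in B[78:120:2,400:460].mean(1)])
print("B cols130:160", [int(v) for v in B[78:150:2,135:175].mean(1)])
for c in (520,560,600,630): print("B col",c,[int(v) for v in B[78:150:2,c-8:c+8].mean(1)])
print("A right end, row 130,140,150: cols 640-720",[[int(v) for v in A[r-4:r+4,640:724:3].mean(0)] for r in (125,150,165)])
```

```text
A rows85-155 cols600:640 [174, 174, 170, 164, 150, 134, 120, 112, 115, 117, 118, 118, 117, 117, 118, 119, 119, 119, 119, 118, 118, 120, 127, 137, 148, 157]
A cols100:300 [177, 172, 160, 145, 123, 105, 92, 91, 96, 102, 104, 105, 105, 105, 106, 107, 107, 108, 108, 111, 117, 130, 143, 155, 163, 167]
B rows 78-150 cols 400:470 [180, 179, 178, 174, 168, 160, 152, 145, 141, 140, 141, 143, 142, 138, 127, 112, 92, 70, 50, 33, 22]
B cols130:160 [171, 168, 164, 158, 152, 146, 142, 140, 140, 143, 146, 148, 147, 144, 140, 136, 133, 132, 131, 132, 132, 133, 133, 133, 132, 132, 131, 130, 129, 129, 129, 128, 128, 128, 128, 128]
B col 520 [180, 180, 180, 177, 173, 167, 158, 149, 142, 142, 146, 148, 149, 147, 140, 132, 117, 100, 83, 61, 43, 29, 19, 16, 16, 15, 15, 15, 15, 15, 16, 16, 17, 16, 16, 15]
B col 560 [179, 179, 178, 174, 167, 160, 152, 146, 141, 140, 142, 143, 144, 144, 143, 141, 138, 135, 130, 124, 118, 109, 94, 78, 60, 41, 29, 19, 14, 13, 12, 12, 12, 12, 13, 13]
B col 600 [179, 180, 179, 176, 172, 166, 156, 147, 140, 140, 143, 145, 146, 146, 144, 141, 138, 134, 132, 130, 129, 129, 129, 129, 129, 129, 128, 124, 120, 113, 101, 88, 73, 56, 43, 31]
B col 630 [180, 180, 177, 173, 168, 160, 153, 147, 143, 142, 143, 144, 147, 147, 146, 144, 140, 136, 132, 129, 128, 127, 128, 129, 130, 130, 130, 131, 131, 133, 137, 141, 147, 153, 156, 156]
A right end, row 130,140,150: cols 640-720 [[117, 117, 116, 116, 117, 117, 116, 117, 119, 121, 125, 129, 131, 132, 131, 133, 137, 143, 148, 148, 143, 145, 154, 165, 173, 176, 178, 177], [137, 138, 139, 140, 140, 139, 138, 137, 137, 136, 135, 135, 133, 131, 131, 133, 137, 143, 147, 146, 141, 135, 133, 139, 150, 164, 172, 176], [168, 170, 171, 170, 167, 158, 149, 141, 136, 135, 134, 133, 132, 132, 131, 133, 137, 142, 145, 145, 139, 127, 113, 102, 98, 97, 97, 97]]
```

Run:
```python
import cv2,numpy as np
np.set_printoptions(precision=3,suppress=True)
g=cv2.imread("pics/w5c.png").astype(float);B=g[300:]
f=lambda p:(p.mean(),p.reshape(-1,3).mean(0)/p.mean())
for r in(70,94,104,120,128): print("B row",r,f(B[r-2:r+3,595:630]))
A=g[:290]
for r in(60,96,102,110,130): print("A row",r,f(A[r-2:r+2,600:640]))
w=cv2.imread("pics/w1td2.png").astype(float)
print("pan top lit",f(w[500:515,400:425]),"plate lit",f(w[250:280,400:420]),"housing",f(w[260:300,515:530]),"pan shade",f(w[420:430,158:165]))
```

```text
B row 70 (np.float64(179.74857142857144), array([0.961, 1.016, 1.022]))
B row 94 (np.float64(142.61904761904762), array([0.968, 1.008, 1.025]))
B row 104 (np.float64(147.24761904761905), array([0.973, 1.002, 1.026]))
B row 120 (np.float64(128.66857142857143), array([0.969, 1.013, 1.017]))
B row 128 (np.float64(130.36190476190475), array([0.97 , 1.011, 1.019]))
A row 60 (np.float64(174.98125), array([0.962, 1.014, 1.024]))
A row 96 (np.float64(131.83125), array([0.957, 1.015, 1.029]))
A row 102 (np.float64(113.56458333333333), array([0.961, 1.011, 1.028]))
A row 110 (np.float64(118.22916666666667), array([0.964, 1.012, 1.024]))
A row 130 (np.float64(119.18958333333333), array([0.964, 1.013, 1.023]))
pan top lit (np.float64(149.2871111111111), array([0.974, 1.   , 1.025])) plate lit (np.float64(179.11944444444444), array([0.974, 1.011, 1.015])) housing (np.float64(191.23055555555555), array([0.966, 1.012, 1.022])) pan shade (np.float64(145.25714285714287), array([0.969, 1.005, 1.026]))
```

The exposed strip's colour matches the lit pan top: about 2.4 mm at the near end and 1.7 mm at the far end. So the plate sits about 1.9 mm too far in +y and 1.3 mm in +x, with a yaw error of about −0.006. I'll nudge it back with slow pushes from +y and then +x.

Call:
send_rows([
  {"x":-0.055,"y":-0.2175,"z":0,"wx":0,"wy":0,"wz":0,"hand":0.4},
  {"x":-0.055,"y":-0.2175,"z":0,"wx":0,"wy":0,"wz":0,"hand":0.4},
  {"x":-0.055,"y":-0.2175,"z":0,"wx":0,"wy":0,"wz":0,"hand":0.4},
  {"x":-0.055,"y":-0.2175,"z":0,"wx":0,"wy":0,"wz":0,"hand":0.4},
  {"x":-0.055,"y":-0.2175,"z":0,"wx":0,"wy":0,"wz":0,"hand":0.4},
  {"x":-0.055,"y":-0.2175,"z":0,"wx":0,"wy":0,"wz":0,"hand":0.4},
  {"x":-0.055,"y":-0.2175,"z":0,"wx":0,"wy":0,"wz":0,"hand":0.4},
  {"x":-0.055,"y":-0.2175,"z":0,"wx":0,"wy":0,"wz":0,"hand":0.4},
  {"x":0,"y":0,"z":0,"wx":0,"wy":0,"wz":-0.155,"hand":0.4},
  {"x":0,"y":0,"z":0,"wx":0,"wy":0,"wz":-0.155,"hand":0.4},
])

```text
time: 20.55
tool_pos: [0.5142, 0.1517, 0.1703]
tool_rot: [-0.0, 1.0, 0.008, 0.002]
contact_force: [0.3, 0.3, -0.3]
gripper_width: 0.699
grasp_force: 0.0
```

Call:
send_rows([
  {"x":0,"y":0,"z":0,"wx":0,"wy":0,"wz":-0.155,"hand":0.4},
  {"x":0,"y":0,"z":0,"wx":0,"wy":0,"wz":-0.155,"hand":0.4},
  {"x":0,"y":0,"z":0,"wx":0,"wy":0,"wz":-0.155,"hand":0.4},
  {"x":0,"y":0,"z":0,"wx":0,"wy":0,"wz":-0.155,"hand":0.4},
  {"x":0,"y":0,"z":0,"wx":0,"wy":0,"wz":-0.155,"hand":0.4},
  {"x":0,"y":0,"z":0,"wx":0,"wy":0,"wz":-0.155,"hand":0.4},
  {"x":0,"y":0,"z":0,"wx":0,"wy":0,"wz":-0.155,"hand":0.4},
  {"x":0,"y":0,"z":0,"wx":0,"wy":0,"wz":-0.155,"hand":0.4},
  {"x":0,"y":0,"z":0,"wx":0,"wy":0,"wz":-0.155,"hand":0.4},
  {"x":0,"y":0,"z":0,"wx":0,"wy":0,"wz":-0.155,"hand":0.4},
])

```text
time: 21.38
tool_pos: [0.5145, 0.1497, 0.1703]
tool_rot: [0.001, 0.817, 0.577, 0.002]
contact_force: [-0.1, 1.2, 0.2]
gripper_width: 0.701
grasp_force: 0.0
```

Call:
send_rows([
  {"x":0,"y":0,"z":0.11,"wx":0,"wy":0,"wz":-0.145,"hand":0.4},
  {"x":0,"y":0,"z":0.11,"wx":0,"wy":0,"wz":0,"hand":0.4},
  {"x":0,"y":0,"z":0.11,"wx":0,"wy":0,"wz":0,"hand":0.4},
  {"x":0,"y":0,"z":0.11,"wx":0,"wy":0,"wz":0,"hand":0.4},
  {"x":0,"y":0,"z":0.11,"wx":0,"wy":0,"wz":0,"hand":0.4},
  {"x":0,"y":0,"z":0.11,"wx":0,"wy":0,"wz":0,"hand":0.4},
  {"x":0,"y":0,"z":0,"wx":0,"wy":0,"wz":0,"hand":0.4},
  {"x":0,"y":0,"z":0,"wx":0,"wy":0,"wz":0,"hand":0.4},
  {"x":0,"y":0,"z":0,"wx":0,"wy":0,"wz":0,"hand":0.4},
  {"x":0,"y":0,"z":0,"wx":0,"wy":0,"wz":0,"hand":0.4},
])

```text
time: 22.22
tool_pos: [0.515, 0.1493, 0.0713]
tool_rot: [0.001, 0.785, 0.62, 0.002]
contact_force: [0.0, -0.4, 1.8]
gripper_width: 0.699
grasp_force: 0.0
```

```bash
python3 st.py
```

```text
22.2167 [0.515  0.1493 0.0713] [ 0.0089 -0.3935  1.7507] [[  1.5115 120.3389]] yaw 1.3366857148299134 [ 0.1434 -0.0042  1.9523  0.      1.1896  0.3775]
```

Call:
send_rows([
  {"x":-0.051,"y":0,"z":0.033,"wx":0,"wy":0,"wz":0,"hand":0.4},
  {"x":-0.051,"y":0,"z":0,"wx":0,"wy":0,"wz":0,"hand":0.4},
  {"x":-0.051,"y":0,"z":0,"wx":0,"wy":0,"wz":0,"hand":0.4},
  {"x":-0.051,"y":0,"z":0,"wx":0,"wy":0,"wz":0,"hand":0.4},
  {"x":-0.045,"y":0,"z":0,"wx":0,"wy":0,"wz":0,"hand":0.4},
  {"x":-0.012,"y":0,"z":0,"wx":0,"wy":0,"wz":0,"hand":0.4},
  {"x":-0.006,"y":0,"z":0,"wx":0,"wy":0,"wz":0,"hand":0.4},
  {"x":-0.006,"y":0,"z":0,"wx":0,"wy":0,"wz":0,"hand":0.4},
  {"x":-0.006,"y":0,"z":0,"wx":0,"wy":0,"wz":0,"hand":0.4},
  {"x":-0.003,"y":0,"z":0,"wx":0,"wy":0,"wz":0,"hand":0.4},
])

```text
time: 23.05
tool_pos: [0.5036, 0.1084, 0.0641]
tool_rot: [-0.0, 0.785, 0.62, 0.0]
contact_force: [-0.6, 4.0, -0.2]
gripper_width: 0.703
grasp_force: 2.0
```

```bash
python3 st.py
```

```text
23.05 [0.5036 0.1084 0.0641] [-0.6063  4.0147 -0.1667] [[ 0.1361 77.8778]] yaw 1.3364485486006312 [ 0.0669 -0.0421  2.003   0.0012  1.1808  0.3008]
```

Call:
send_rows([
  {"x":-0.003,"y":0,"z":0,"wx":0,"wy":0,"wz":0,"hand":0.4},
  {"x":-0.002,"y":0,"z":0,"wx":0,"wy":0,"wz":0,"hand":0.4},
  {"x":0,"y":0,"z":0,"wx":0,"wy":0,"wz":0,"hand":0.4},
  {"x":0,"y":0,"z":0,"wx":0,"wy":0,"wz":0,"hand":0.4},
  {"x":0.067,"y":0,"z":0,"wx":0,"wy":0,"wz":0,"hand":0.4},
  {"x":0.067,"y":0,"z":0,"wx":0,"wy":0,"wz":0,"hand":0.4},
  {"x":0,"y":0,"z":-0.135,"wx":0,"wy":0,"wz":0,"hand":1},
  {"x":0,"y":0,"z":-0.135,"wx":0,"wy":0,"wz":0,"hand":1},
  {"x":0,"y":0,"z":-0.135,"wx":0,"wy":0,"wz":0,"hand":1},
  {"x":0,"y":0,"z":-0.135,"wx":0,"wy":0,"wz":0,"hand":1},
])

```text
time: 23.88
tool_pos: [0.5083, 0.127, 0.1459]
tool_rot: [0.001, 0.785, 0.62, -0.0]
contact_force: [0.2, 0.5, 0.4]
gripper_width: 0.999
grasp_force: 0.0
```

Call:
send_rows([
  {"x":0,"y":0,"z":0,"wx":0,"wy":0,"wz":0.155,"hand":1},
  {"x":0,"y":0,"z":0,"wx":0,"wy":0,"wz":0.155,"hand":1},
  {"x":0,"y":0,"z":0,"wx":0,"wy":0,"wz":0.155,"hand":1},
  {"x":0,"y":0,"z":0,"wx":0,"wy":0,"wz":0.155,"hand":1},
  {"x":0,"y":0,"z":0,"wx":0,"wy":0,"wz":0.155,"hand":1},
  {"x":0,"y":0,"z":0,"wx":0,"wy":0,"wz":0.155,"hand":1},
  {"x":0,"y":0,"z":0,"wx":0,"wy":0,"wz":0.155,"hand":1},
  {"x":0,"y":0,"z":0,"wx":0,"wy":0,"wz":0.155,"hand":1},
  {"x":0,"y":0,"z":0,"wx":0,"wy":0,"wz":0.155,"hand":1},
  {"x":0,"y":0,"z":0,"wx":0,"wy":0,"wz":0.155,"hand":1},
])

```text
time: 24.72
tool_pos: [0.5085, 0.1269, 0.1451]
tool_rot: [0.001, 0.998, 0.057, 0.0]
contact_force: [0.8, -0.2, 0.8]
gripper_width: 0.999
grasp_force: 0.0
```

Call:
send_rows([
  {"x":0,"y":0,"z":0,"wx":0,"wy":0,"wz":0.15,"hand":1},
  {"x":0,"y":0,"z":0,"wx":0,"wy":0,"wz":0.15,"hand":1},
  {"x":0,"y":0,"z":0,"wx":0,"wy":0,"wz":0.15,"hand":1},
  {"x":0.183,"y":0.162,"z":0,"wx":0,"wy":0,"wz":0,"hand":1},
  {"x":0.183,"y":0.162,"z":0,"wx":0,"wy":0,"wz":0,"hand":1},
  {"x":0.183,"y":0.162,"z":0,"wx":0,"wy":0,"wz":0,"hand":1},
  {"x":0.183,"y":0.162,"z":0,"wx":0,"wy":0,"wz":0,"hand":1},
  {"x":0,"y":0,"z":0,"wx":0,"wy":0,"wz":0,"hand":1},
  {"x":0,"y":0,"z":0,"wx":0,"wy":0,"wz":0,"hand":1},
  {"x":0,"y":0,"z":0,"wx":0,"wy":0,"wz":0,"hand":1},
])

```text
time: 25.55
tool_pos: [0.5923, 0.007, 0.1447]
tool_rot: [0.0, 0.993, -0.117, -0.0]
contact_force: [0.5, 0.5, -0.3]
gripper_width: 0.996
grasp_force: 0.0
```

```bash
python3 st.py
```

```text
25.55 [0.5923 0.007  0.1447] [ 0.5053  0.5469 -0.289 ] [[110.324    0.3699]] yaw -0.23428802232289236 [-0.1136  0.0446  1.7695 -0.0003  1.3284  1.6915]
```

Call:
send_rows([
  {"x":0,"y":0,"z":0.11,"wx":0,"wy":0,"wz":0,"hand":1},
  {"x":0,"y":0,"z":0.11,"wx":0,"wy":0,"wz":0,"hand":1},
  {"x":0,"y":0,"z":0.11,"wx":0,"wy":0,"wz":0,"hand":1},
  {"x":0,"y":0,"z":0.11,"wx":0,"wy":0,"wz":0,"hand":1},
  {"x":0,"y":0,"z":0.1,"wx":0,"wy":0,"wz":0,"hand":1},
  {"x":-0.06,"y":0,"z":0,"wx":0,"wy":0,"wz":0,"hand":1},
  {"x":-0.06,"y":0,"z":0,"wx":0,"wy":0,"wz":0,"hand":1},
  {"x":-0.06,"y":0,"z":0,"wx":0,"wy":0,"wz":0,"hand":1},
  {"x":-0.06,"y":0,"z":0,"wx":0,"wy":0,"wz":0,"hand":1},
  {"x":-0.01,"y":0,"z":0,"wx":0,"wy":0,"wz":0,"hand":1},
])

```text
time: 26.38
tool_pos: [0.5547, 0.0161, 0.065]
tool_rot: [-0.0, 0.993, -0.117, 0.0]
contact_force: [-0.2, 0.6, 0.4]
gripper_width: 0.997
grasp_force: 0.0
```

```bash
python3 st.py
```

```text
26.3833 [0.5547 0.0161 0.065 ] [-0.1724  0.6245  0.4448] [[71.685   0.2596]] yaw -0.23357612983198642 [-0.1052  0.0501  1.9087  0.      1.1819  1.6992]
```

Go to about 65.7 mm at 0.6–0.8 mm per row.

Call:
send_rows([
  {"x":-0.006,"y":0,"z":0.01,"wx":0,"wy":0,"wz":0,"hand":1},
  {"x":-0.006,"y":0,"z":0,"wx":0,"wy":0,"wz":0,"hand":1},
  {"x":-0.006,"y":0,"z":0,"wx":0,"wy":0,"wz":0,"hand":1},
  {"x":-0.005,"y":0,"z":0,"wx":0,"wy":0,"wz":0,"hand":1},
  {"x":-0.005,"y":0,"z":0,"wx":0,"wy":0,"wz":0,"hand":1},
  {"x":-0.004,"y":0,"z":0,"wx":0,"wy":0,"wz":0,"hand":1},
  {"x":-0.003,"y":0,"z":0,"wx":0,"wy":0,"wz":0,"hand":1},
  {"x":-0.002,"y":0,"z":0,"wx":0,"wy":0,"wz":0,"hand":1},
  {"x":0,"y":0,"z":0,"wx":0,"wy":0,"wz":0,"hand":1},
  {"x":0,"y":0,"z":0,"wx":0,"wy":0,"wz":0,"hand":1},
])

```text
time: 27.22
tool_pos: [0.5505, 0.0166, 0.0625]
tool_rot: [-0.0, 0.993, -0.117, -0.0]
contact_force: [0.4, 0.2, -0.2]
gripper_width: 0.999
grasp_force: 0.0
```

```bash
python3 st.py
```

```text
27.2167 [0.5505 0.0166 0.0625] [ 0.4148  0.1671 -0.2139] [[67.4852 -0.2149]] yaw -0.23446253473495118 [-0.105   0.0446  1.9192  0.      1.1779  1.7002]
```

Call:
send_rows([
  {"x":-0.003,"y":0,"z":0,"wx":0,"wy":0,"wz":0,"hand":1},
  {"x":-0.003,"y":0,"z":0,"wx":0,"wy":0,"wz":0,"hand":1},
  {"x":-0.003,"y":0,"z":0,"wx":0,"wy":0,"wz":0,"hand":1},
  {"x":-0.003,"y":0,"z":0,"wx":0,"wy":0,"wz":0,"hand":1},
  {"x":-0.001,"y":0,"z":0,"wx":0,"wy":0,"wz":0,"hand":1},
  {"x":0,"y":0,"z":0,"wx":0,"wy":0,"wz":0,"hand":1},
  {"x":0,"y":0,"z":0,"wx":0,"wy":0,"wz":0,"hand":1},
  {"x":0,"y":0,"z":0,"wx":0,"wy":0,"wz":0,"hand":1},
  {"x":0,"y":0,"z":0,"wx":0,"wy":0,"wz":0,"hand":1},
  {"x":0,"y":0,"z":0,"wx":0,"wy":0,"wz":0,"hand":1},
])

```text
time: 28.05
tool_pos: [0.5486, 0.017, 0.0625]
tool_rot: [-0.0, 0.993, -0.117, -0.0]
contact_force: [0.4, -0.2, 0.1]
gripper_width: 0.997
grasp_force: 0.0
```

```bash
python3 st.py
```

```text
28.05 [0.5486 0.017  0.0625] [ 0.4203 -0.2369  0.0704] [[65.516  -0.2278]] yaw -0.23446893052225154 [-0.1046  0.0401  1.9238  0.      1.1777  1.7007]
```

Call:
send_rows([
  {"x":-0.002,"y":0,"z":0,"wx":0,"wy":0,"wz":0,"hand":1},
  {"x":-0.002,"y":0,"z":0,"wx":0,"wy":0,"wz":0,"hand":1},
  {"x":-0.002,"y":0,"z":0,"wx":0,"wy":0,"wz":0,"hand":1},
  {"x":-0.001,"y":0,"z":0,"wx":0,"wy":0,"wz":0,"hand":1},
  {"x":0,"y":0,"z":0,"wx":0,"wy":0,"wz":0,"hand":1},
  {"x":0,"y":0,"z":0,"wx":0,"wy":0,"wz":0,"hand":1},
  {"x":0,"y":0,"z":0,"wx":0,"wy":0,"wz":0,"hand":1},
  {"x":0,"y":0,"z":0,"wx":0,"wy":0,"wz":0,"hand":1},
  {"x":0,"y":0,"z":0,"wx":0,"wy":0,"wz":0,"hand":1},
  {"x":0,"y":0,"z":0,"wx":0,"wy":0,"wz":0,"hand":1},
])

```text
time: 28.88
tool_pos: [0.5479, 0.0173, 0.0628]
tool_rot: [-0.0, 0.993, -0.117, 0.0]
contact_force: [3.4, -0.4, -1.2]
gripper_width: 1.001
grasp_force: 1.7
```

```bash
python3 st.py
```

```text
28.8833 [0.5479 0.0173 0.0628] [ 3.4373 -0.4138 -1.1767] [[64.816  -0.1147]] yaw -0.23447778258198065 [-0.1042  0.0377  1.9258  0.0002  1.1772  1.701 ]
```

Call:
send_rows([
  {"x":-0.003,"y":0,"z":0,"wx":0,"wy":0,"wz":0,"hand":1},
  {"x":-0.002,"y":0,"z":0,"wx":0,"wy":0,"wz":0,"hand":1},
  {"x":0,"y":0,"z":0,"wx":0,"wy":0,"wz":0,"hand":1},
  {"x":0,"y":0,"z":0,"wx":0,"wy":0,"wz":0,"hand":1},
  {"x":0.1,"y":0,"z":0,"wx":0,"wy":0,"wz":0,"hand":1},
  {"x":0.1,"y":0,"z":0,"wx":0,"wy":0,"wz":0,"hand":1},
  {"x":0,"y":0,"z":-0.175,"wx":0,"wy":0,"wz":0,"hand":1},
  {"x":0,"y":0,"z":-0.175,"wx":0,"wy":0,"wz":0,"hand":1},
  {"x":0,"y":0,"z":-0.175,"wx":0,"wy":0,"wz":0,"hand":1},
  {"x":0,"y":0,"z":-0.175,"wx":0,"wy":0,"wz":0,"hand":1},
])

```text
time: 29.72
tool_pos: [0.5743, 0.0107, 0.1674]
tool_rot: [0.0, 0.993, -0.117, -0.002]
contact_force: [0.7, -0.4, 0.7]
gripper_width: 1.001
grasp_force: 0.0
```

Call:
send_rows([
  {"x":-0.03,"y":0.157,"z":0,"wx":0,"wy":0,"wz":0,"hand":1},
  {"x":-0.03,"y":0.157,"z":0,"wx":0,"wy":0,"wz":0,"hand":1},
  {"x":-0.03,"y":0.157,"z":0,"wx":0,"wy":0,"wz":0,"hand":1},
  {"x":-0.03,"y":0.157,"z":0,"wx":0,"wy":0,"wz":0,"hand":1},
  {"x":-0.03,"y":0.157,"z":0,"wx":0,"wy":0,"wz":0,"hand":1},
  {"x":-0.03,"y":0.157,"z":0,"wx":0,"wy":0,"wz":0,"hand":1},
  {"x":0,"y":0,"z":0,"wx":0,"wy":0,"wz":0,"hand":1},
  {"x":0,"y":0,"z":0,"wx":0,"wy":0,"wz":0,"hand":1},
  {"x":0,"y":0,"z":0,"wx":0,"wy":0,"wz":0,"hand":1},
  {"x":0,"y":0,"z":0,"wx":0,"wy":0,"wz":0,"hand":1},
])

```text
time: 30.55
tool_pos: [0.5168, -0.1197, 0.1672]
tool_rot: [-0.0, 0.993, -0.116, -0.001]
contact_force: [-0.8, 0.7, 0.5]
gripper_width: 0.996
grasp_force: 0.0
```

```bash
cat > edge.py <<'E'
import sys
from h import *
tag=sys.argv[1];th=-.2394;pan=np.array([.485,.0328])
if len(sys.argv)<3: snap(tag)
c=np.load(f"pics/{tag}.npz");K=c["camera_matrix"];im=cv2.imread(f"pics/{tag}.png")
R=np.array([[np.cos(th),-np.sin(th)],[np.sin(th),np.cos(th)]])
def val(L,z):
    X=np.c_[L@R.T+pan,np.full(len(L),z)]@c["R"].T+c["t"];p=np.linalg.norm(X[:,:2],axis=1);a=np.arctan2(p,X[:,2])/p
    m=np.c_[K[0,0]*X[:,0]*a+K[0,2],K[1,1]*X[:,1]*a+K[1,2]].astype(np.float32)
    v=cv2.remap(im,m[None],None,cv2.INTER_CUBIC)[0].astype(float).mean(0);return f"{int(v.mean())}{'*' if v[1]/v.mean()<1.006 else ''}"
print("offsets outward mm +3 .. -9 step .5 (pan-top plane), * = steel hue")
D=np.arange(.003,-.0091,-.0005)
for t in(.045,.02,-.0,-.03,-.043):
    print("-y face at x'",t,*[val(np.c_[t+np.linspace(-.003,.003,15),np.full(15,-.065-d)],.0674) for d in D])
for t in(-.055,-.045,-.02,.02,.05):
    print("+x face at y'",t,*[val(np.c_[np.full(15,.0525+d),t+np.linspace(-.003,.003,15)],.0674) for d in D])
E
python3 st.py; python3 edge.py w5 old; python3 edge.py w6
```

```text
30.55 [ 0.5168 -0.1197  0.1672] [-0.7818  0.6655  0.4898] [[  67.0767 -140.593 ]] yaw -0.23333599696473636 [-0.3681 -0.1253  1.8951  0.0004  1.3732  1.436 ]
offsets outward mm +3 .. -9 step .5 (pan-top plane), * = steel hue
-y face at x' 0.045 173 169 162 153 145 140 140* 143* 147* 147 144 139 134 131 131 132 133 134 134 133 132 131 130 130 129
-y face at x' 0.02 92 92 91 88 84 78 72 69* 70* 71* 73* 76* 78 80 80 80 80 80 79 79 79 80 81 82 84
-y face at x' -0.0 180 179 177 171 159 145 134 132* 130* 128* 119* 104* 83* 62* 44* 32* 27* 27* 28* 28* 28* 28* 27* 27* 28*
-y face at x' -0.03 180 178 174 167 157 149 142 141* 143* 146* 147* 145* 140 131 115 98 77 57 37 23* 15* 13* 15* 15* 15*
-y face at x' -0.043 180 178 175 169 160 149 142 140* 144* 147* 147* 145* 140* 135 131 129 128 129 129 130 130 130 129 127 122
+x face at y' -0.055 170 166 153 139 123 115 110 113 114 116 116 115 116 116 116 117 118 119 120 121 122 123 125 129 135
+x face at y' -0.045 169 164 154 143 129 119 113 116 117 118 119 119 119 119 119 120 120 120 120 120 119 120 121 128 136
+x face at y' -0.02 167 155 144 128 117 
[... 840 characters left out ...]
.043 180 178 175 167 156 145 136 131 129 129 129 129 130 131 131 131 131 133 138 145 154 161 165 166 159
+x face at y' -0.055 173 168 156 140 125 113 109 109 111 112 114 115 115 116 116 116 116 116 117 117 119 121 127 135 145
+x face at y' -0.045 172 169 159 148 132 120 113 113 114 116 117 117 118 118 119 119 119 119 119 119 119 121 125 134 143
+x face at y' -0.02 169 158 146 128 116 108 107 109 113 114 115 115 116 116 117 117 118 118 118 118 119 120 125 132 142
+x face at y' 0.02 171 163 144 123 103 93 90 97* 103 104 104 105 105 105 105 105 106 107 107 108 110 111 116 125 136
+x face at y' 0.05 167 153 137 119 106 99 98 103 106 108 108 106 105 104 104 105 105 106 107 106 108 109 114 122 134
```

```bash
cat > hue.py <<'E'
import sys
sys.argv=[sys.argv[0],sys.argv[1],"old"]
import io,contextlib
with contextlib.redirect_stdout(io.StringIO()): exec(open("edge.py").read())
def hue(L,z):
    X=np.c_[L@R.T+pan,np.full(len(L),z)]@c["R"].T+c["t"];p=np.linalg.norm(X[:,:2],axis=1);a=np.arctan2(p,X[:,2])/p
    m=np.c_[K[0,0]*X[:,0]*a+K[0,2],K[1,1]*X[:,1]*a+K[1,2]].astype(np.float32)
    v=cv2.remap(im,m[None],None,cv2.INTER_LINEAR)[0].astype(float).mean(0);return f"{int(v.mean())}:{1000*v[1]/v.mean()-1000:.0f}"
for a,b in((-.06,-.03),(-.03,.0),(.0,.03),(.03,.06)):
    t=np.linspace(a,b,100);print(sys.argv[1],"+x y'",a,b,*[hue(np.c_[np.full(100,.0525+d),t],.0674) for d in D[::1]])
E
python3 hue.py w5; python3 hue.py w6
```

```text
w5 +x y' -0.06 -0.03 169:14 162:14 153:14 140:14 128:14 118:12 114:11 115:11 116:11 117:11 118:12 118:13 118:12 119:12 119:12 120:13 120:13 121:13 121:13 121:13 121:12 122:12 124:12 126:13 131:13
w5 +x y' -0.03 0.0 165:14 155:14 141:15 128:15 115:14 109:13 107:13 109:12 112:11 114:12 114:14 115:13 115:13 115:13 116:13 116:13 117:13 117:13 117:13 118:12 119:13 122:13 126:13 133:12 140:12
w5 +x y' 0.0 0.03 164:15 152:16 135:16 117:17 104:15 94:15 95:13 99:12 103:12 105:13 106:12 106:10 107:10 107:11 108:11 108:12 108:13 109:13 110:13 111:13 113:13 118:13 127:12 138:13 148:12
w5 +x y' 0.03 0.06 155:18 140:18 125:18 111:17 99:17 95:15 94:14 97:13 101:12 103:12 105:12 105:13 105:13 105:13 106:13 107:12 107:13 108:13 108:13 110:14 115:13 123:13 134:12 145:12 154:12
w6 +x y' -0.06 -0.03 169:14 163:14 153:14 140:14 127:14 117:13 113:12 112:11 114:12 115:12 116:13 117:14 117:14 118:15 119:14 119:14 119:14 119:14 119:14 120:14 120:13 122:13 124:13 129:13 135:13
w6 +x y' -0.03 0.0 166:14 156:14 142:14 128:14 115:14 109:13 107:11 108:11 111:12 112:13 113:13 114:13 114:13 114:13 115:14 116:14 116:13 116:12 117:13 117:13 118:13 120:13 124:14 131:13 138:13
w6 +x y' 0.0 0.03 169:15 158:16 143:17 124:17 108:16 98:13 95:10 99:9 103:9 105:9 106:10 106:10 105:11 106:12 106:11 107:12 107:12 108:13 108:12 109:11 110:11 113:12 118:12 126:12 136:12
w6 +x y' 0.03 0.06 165:17 155:17 140:18 124:18 112:15 102:11 101:8 102:7 106:8 108:10 107:11 106:13 105:14 104:14 104:14 105:13 105:13 106:13 106:13 107:13 108:12 111:12 116:12 124:12 135:13
```

The −y strip is gone and the plate is parallel to the pan, with the +x side flush to about 1 mm or less, so I'm accepting the plate. Next I'll move the wrist camera over the large weight.

Call:
send_rows([
  {"x":-0.095,"y":-0.2014,"z":-0.063,"wx":0,"wy":0,"wz":0,"hand":1},
  {"x":-0.095,"y":-0.2014,"z":-0.063,"wx":0,"wy":0,"wz":0,"hand":1},
  {"x":-0.095,"y":-0.2014,"z":-0.063,"wx":0,"wy":0,"wz":0,"hand":1},
  {"x":-0.095,"y":-0.2014,"z":-0.063,"wx":0,"wy":0,"wz":0,"hand":1},
  {"x":-0.095,"y":-0.2014,"z":-0.063,"wx":0,"wy":0,"wz":0,"hand":1},
  {"x":-0.095,"y":-0.2014,"z":-0.063,"wx":0,"wy":0,"wz":0,"hand":1},
  {"x":-0.095,"y":-0.2014,"z":-0.063,"wx":0,"wy":0,"wz":0,"hand":1},
  {"x":-0.095,"y":-0.2014,"z":-0.063,"wx":0,"wy":0,"wz":0,"hand":1},
  {"x":-0.095,"y":-0.2014,"z":-0.063,"wx":0,"wy":0,"wz":0,"hand":1},
  {"x":-0.095,"y":-0.2014,"z":-0.063,"wx":0,"wy":0,"wz":0,"hand":1},
])

```text
time: 31.43
tool_pos: [0.4475, 0.2086, 0.2627]
tool_rot: [-0.0, 0.993, -0.116, -0.0]
contact_force: [1.4, 0.3, 0.1]
gripper_width: 0.991
grasp_force: 0.0
```

Call:
send_rows([
  {"x":-0.095,"y":-0.2014,"z":-0.063,"wx":0,"wy":0,"wz":0,"hand":1},
  {"x":-0.095,"y":-0.2014,"z":-0.063,"wx":0,"wy":0,"wz":0,"hand":1},
  {"x":0,"y":0,"z":0,"wx":0,"wy":0,"wz":0,"hand":0.2},
  {"x":0,"y":0,"z":0,"wx":0,"wy":0,"wz":0,"hand":0.2},
  {"x":0,"y":0,"z":0,"wx":0,"wy":0,"wz":0,"hand":0.2},
  {"x":0,"y":0,"z":0,"wx":0,"wy":0,"wz":0,"hand":0.2},
  {"x":0,"y":0,"z":0,"wx":0,"wy":0,"wz":0,"hand":0.2},
  {"x":0,"y":0,"z":0,"wx":0,"wy":0,"wz":0,"hand":0.2},
  {"x":0,"y":0,"z":0,"wx":0,"wy":0,"wz":0,"hand":0.2},
  {"x":0,"y":0,"z":0,"wx":0,"wy":0,"wz":0,"hand":0.2},
])

```text
time: 32.27
tool_pos: [0.435, 0.2711, 0.2808]
tool_rot: [0.0, 0.993, -0.117, -0.0]
contact_force: [-0.2, 0.1, -0.5]
gripper_width: 0.6
grasp_force: 0.0
```

```bash
cat > lw.py <<'E'
import sys
from h import *
tag=sys.argv[1];snap(tag);o=np.load(f"pics/{tag}.npz");print("cam",-o["R"].T@o["t"])
for z,r,n in((.05,.033,"body"),(.088,.014,"knob")):   # score circles on the rectified plane: mean |radial gradient|
    x0,y1,s,N=.57,.33,2500,320
    im=top_down(tag,x0,y1,s,N,N,z);g=cv2.GaussianBlur(cv2.cvtColor(im,cv2.COLOR_BGR2GRAY),(5,5),0)
    h=cv2.HoughCircles(g,cv2.HOUGH_GRADIENT,1,8,param1=60,param2=10,minRadius=int((r-.003)*s),maxRadius=int((r+.003)*s))
    for c,rr,k in [(np.array(v[:2]),v[2],i) for i,v in enumerate(h[0][:4])] if h is not None else []:
        print(n,x0-c[1]/s,y1-c[0]/s,"r",rr/s)
E
python3 st.py; python3 lw.py w7
```

```text
32.2667 [0.435  0.2711 0.2808] [-0.1844  0.1323 -0.5367] [[-105.0729  219.6585]] yaw -0.2355400033315687 [ 0.412  -0.2448  1.8085  0.      1.5781  2.2184]
cam [0.51496539 0.25118353 0.42339498]
body 0.5026 0.2894 r 0.0322
knob 0.5126 0.26540002 r 0.01352
```

Call:
send_rows([
  {"x":0.128,"y":-0.0215,"z":0,"wx":0,"wy":0,"wz":0,"hand":0.2},
  {"x":0.128,"y":-0.0215,"z":0,"wx":0,"wy":0,"wz":0,"hand":0.2},
  {"x":0.128,"y":-0.0215,"z":0,"wx":0,"wy":0,"wz":0,"hand":0.2},
  {"x":0.128,"y":-0.0215,"z":0,"wx":0,"wy":0,"wz":0,"hand":0.2},
  {"x":0,"y":0,"z":0.2,"wx":0,"wy":0,"wz":0,"hand":0.2},
  {"x":0,"y":0,"z":0.2,"wx":0,"wy":0,"wz":0,"hand":0.2},
  {"x":0,"y":0,"z":0.2,"wx":0,"wy":0,"wz":0,"hand":0.2},
  {"x":0,"y":0,"z":0.2,"wx":0,"wy":0,"wz":0,"hand":0.2},
  {"x":0,"y":0,"z":0.1,"wx":0,"wy":0,"wz":0,"hand":0.2},
  {"x":0,"y":0,"z":0,"wx":0,"wy":0,"wz":0,"hand":0.2},
])

```text
time: 33.15
tool_pos: [0.5095, 0.265, 0.1405]
tool_rot: [0.002, 0.993, -0.117, -0.004]
contact_force: [-1.1, -0.9, -0.8]
gripper_width: 0.603
grasp_force: 0.0
```

```bash
python3 st.py
```

```text
33.15 [0.5095 0.265  0.1405] [-1.0914 -0.9214 -0.8413] [[-31.2353 231.4347]] yaw -0.23476738438997177 [ 0.3501  0.0121  1.8099 -0.      1.3288  2.1557]
```

Call:
send_rows([
  {"x":0,"y":0,"z":0.1,"wx":0,"wy":0,"wz":0,"hand":0.2},
  {"x":0,"y":0,"z":0.1,"wx":0,"wy":0,"wz":0,"hand":0.2},
  {"x":0,"y":0,"z":0.1,"wx":0,"wy":0,"wz":0,"hand":0.2},
  {"x":0,"y":0,"z":0.05,"wx":0,"wy":0,"wz":0,"hand":0.2},
  {"x":0,"y":0,"z":0,"wx":0,"wy":0,"wz":0,"hand":0.2},
  {"x":0,"y":0,"z":0,"wx":0,"wy":0,"wz":0,"hand":0.2},
  {"x":0,"y":0,"z":0,"wx":0,"wy":0,"wz":0,"hand":0.2},
  {"x":0,"y":0,"z":0,"wx":0,"wy":0,"wz":0,"hand":0.2},
  {"x":0,"y":0,"z":0,"wx":0,"wy":0,"wz":0,"hand":0.2},
  {"x":0,"y":0,"z":0,"wx":0,"wy":0,"wz":0,"hand":0.2},
])

```text
time: 33.98
tool_pos: [0.513, 0.2666, 0.0943]
tool_rot: [-0.0, 0.993, -0.117, 0.001]
contact_force: [-0.3, -0.8, -0.6]
gripper_width: 0.597
grasp_force: 0.0
```

```bash
python3 st.py
```

```text
33.9833 [0.513  0.2666 0.0943] [-0.2815 -0.8013 -0.6221] [[-28.2353 233.7313]] yaw -0.23437180441931338 [ 0.3505  0.0651  1.8384 -0.      1.2367  2.1557]
```

Call:
send_rows([
  {"x":0,"y":0.005,"z":0.085,"wx":0,"wy":0,"wz":0,"hand":0.2},
  {"x":0,"y":0,"z":0.085,"wx":0,"wy":0,"wz":0,"hand":0.2},
  {"x":0,"y":0,"z":0.085,"wx":0,"wy":0,"wz":0,"hand":0.2},
  {"x":0,"y":0,"z":0,"wx":0,"wy":0,"wz":0,"hand":0.2},
  {"x":0,"y":0,"z":0,"wx":0,"wy":0,"wz":0,"hand":0.2},
  {"x":0,"y":0,"z":0,"wx":0,"wy":0,"wz":0,"hand":0.2},
  {"x":0,"y":0,"z":0,"wx":0,"wy":0,"wz":0,"hand":0},
  {"x":0,"y":0,"z":0,"wx":0,"wy":0,"wz":0,"hand":-0.1},
  {"x":0,"y":0,"z":0,"wx":0,"wy":0,"wz":0,"hand":-0.2},
  {"x":0,"y":0,"z":0,"wx":0,"wy":0,"wz":0,"hand":-0.2},
])

```text
time: 34.82
tool_pos: [0.5129, 0.2659, 0.0559]
tool_rot: [-0.0, 0.993, -0.117, 0.001]
contact_force: [0.7, -0.2, 1.0]
gripper_width: 0.403
grasp_force: 0.3
```

```bash
python3 st.py
```

```text
34.8167 [0.5129 0.2659 0.0559] [ 0.6737 -0.162   0.9904] [[-28.191 233.082]] yaw -0.23443463737126474 [0.3494 0.1137 1.8582 0.0002 1.1682 2.1546]
```

Call:
send_rows([
  {"x":0,"y":0,"z":0,"wx":0,"wy":0,"wz":0,"hand":-0.35},
  {"x":0,"y":0,"z":0,"wx":0,"wy":0,"wz":0,"hand":-0.5},
  {"x":0,"y":0,"z":0,"wx":0,"wy":0,"wz":0,"hand":-1},
  {"x":0,"y":0,"z":0,"wx":0,"wy":0,"wz":0,"hand":-1},
  {"x":0,"y":0,"z":0,"wx":0,"wy":0,"wz":0,"hand":-1},
  {"x":0,"y":0,"z":0,"wx":0,"wy":0,"wz":0,"hand":-1},
  {"x":0,"y":0,"z":0,"wx":0,"wy":0,"wz":0,"hand":-1},
  {"x":0,"y":0,"z":0,"wx":0,"wy":0,"wz":0,"hand":-1},
  {"x":0,"y":0,"z":-0.05,"wx":0,"wy":0,"wz":0,"hand":-1},
  {"x":0,"y":0,"z":-0.1,"wx":0,"wy":0,"wz":0,"hand":-1},
])

```text
time: 35.65
tool_pos: [0.5086, 0.2635, 0.0735]
tool_rot: [0.003, 0.993, -0.117, -0.004]
contact_force: [-0.8, -0.8, -5.6]
gripper_width: 0.304
grasp_force: 59.4
```

```bash
python3 st.py; python3 -c "
from h import *
s=manip.state();print(s['gripper_width'],s['grasp_force'],s['ft_torque'])"
```

```text
35.65 [0.5086 0.2635 0.0735] [-0.8215 -0.8082 -5.5545] [[-31.7776 229.6697]] yaw -0.23410591893989355 [ 0.349   0.0869  1.854  -0.002   1.2113  2.1546]
0.30384108388932496 59.36986642554075 [-0.02798106  0.19600794  0.01615529]
```

Call:
send_rows([
  {"x":0,"y":0,"z":-0.15,"wx":0,"wy":0,"wz":0,"hand":-1},
  {"x":0,"y":0,"z":-0.2,"wx":0,"wy":0,"wz":0,"hand":-1},
  {"x":0,"y":0,"z":-0.2,"wx":0,"wy":0,"wz":0,"hand":-1},
  {"x":0,"y":0,"z":-0.2,"wx":0,"wy":0,"wz":0,"hand":-1},
  {"x":0,"y":0,"z":-0.05,"wx":0,"wy":0,"wz":0,"hand":-1},
  {"x":0.01,"y":0.08,"z":0,"wx":0,"wy":0,"wz":0,"hand":-1},
  {"x":0.02,"y":0.16,"z":0,"wx":0,"wy":0,"wz":0,"hand":-1},
  {"x":0.02,"y":0.17,"z":0,"wx":0,"wy":0,"wz":0,"hand":-1},
  {"x":0.02,"y":0.17,"z":0,"wx":0,"wy":0,"wz":0,"hand":-1},
  {"x":0.02,"y":0.17,"z":0,"wx":0,"wy":0,"wz":0,"hand":-1},
])

```text
time: 36.48
tool_pos: [0.4965, 0.1507, 0.1932]
tool_rot: [0.002, 0.993, -0.117, -0.004]
contact_force: [0.5, -0.9, -4.5]
gripper_width: 0.299
grasp_force: 59.6
```

Call:
send_rows([
  {"x":0.02,"y":0.17,"z":0,"wx":0,"wy":0,"wz":0,"hand":-1},
  {"x":0.02,"y":0.17,"z":0,"wx":0,"wy":0,"wz":0,"hand":-1},
  {"x":0.02,"y":0.17,"z":0,"wx":0,"wy":0,"wz":0,"hand":-1},
  {"x":0.02,"y":0.16,"z":0,"wx":0,"wy":0,"wz":0,"hand":-1},
  {"x":0.01,"y":0.09,"z":0,"wx":0,"wy":0,"wz":0,"hand":-1},
  {"x":0,"y":0.043,"z":0,"wx":0,"wy":0,"wz":0,"hand":-1},
  {"x":0,"y":0,"z":0,"wx":0,"wy":0,"wz":0,"hand":-1},
  {"x":0,"y":0,"z":0,"wx":0,"wy":0,"wz":0,"hand":-1},
  {"x":0,"y":0,"z":0,"wx":0,"wy":0,"wz":0,"hand":-1},
  {"x":0,"y":0,"z":0,"wx":0,"wy":0,"wz":0,"hand":-1},
])

```text
time: 37.32
tool_pos: [0.4843, 0.0335, 0.1972]
tool_rot: [-0.0, 0.993, -0.116, -0.0]
contact_force: [0.9, -0.2, -3.4]
gripper_width: 0.298
grasp_force: 59.8
```

```bash
python3 st.py
```

```text
37.3167 [0.4843 0.0335 0.1972] [ 0.9185 -0.1789 -3.4391] [[-0.8683  0.5486]] yaw -0.2331653888991454 [-0.0844 -0.2677  1.966   0.0001  1.4441  1.7196]
```

Call:
send_rows([
  {"x":0.003,"y":0,"z":0.1,"wx":0,"wy":0,"wz":0,"hand":-1},
  {"x":0,"y":0,"z":0.1,"wx":0,"wy":0,"wz":0,"hand":-1},
  {"x":0,"y":0,"z":0.06,"wx":0,"wy":0,"wz":0,"hand":-1},
  {"x":0,"y":0,"z":0.035,"wx":0,"wy":0,"wz":0,"hand":-1},
  {"x":0,"y":0,"z":0.02,"wx":0,"wy":0,"wz":0,"hand":-1},
  {"x":0,"y":0,"z":0,"wx":0,"wy":0,"wz":0,"hand":-1},
  {"x":0,"y":0,"z":0,"wx":0,"wy":0,"wz":0,"hand":-1},
  {"x":0,"y":0,"z":0,"wx":0,"wy":0,"wz":0,"hand":-1},
  {"x":0,"y":0,"z":0,"wx":0,"wy":0,"wz":0,"hand":-1},
  {"x":0,"y":0,"z":0,"wx":0,"wy":0,"wz":0,"hand":-1},
])

```text
time: 38.15
tool_pos: [0.4853, 0.0326, 0.1511]
tool_rot: [-0.0, 0.993, -0.117, 0.001]
contact_force: [1.1, 0.7, -4.7]
gripper_width: 0.301
grasp_force: 59.8
```

```bash
python3 st.py
```

```text
38.15 [0.4853 0.0326 0.1511] [ 1.0967  0.6776 -4.7345] [[ 0.3736 -0.0968]] yaw -0.2345024330428155 [-0.086  -0.2253  2.01    0.      1.3557  1.7193]
```

Call:
send_rows([
  {"x":0,"y":0,"z":0.006,"wx":0,"wy":0,"wz":0,"hand":-1},
  {"x":0,"y":0,"z":0.006,"wx":0,"wy":0,"wz":0,"hand":-1},
  {"x":0,"y":0,"z":0.006,"wx":0,"wy":0,"wz":0,"hand":-1},
  {"x":0,"y":0,"z":0.006,"wx":0,"wy":0,"wz":0,"hand":-1},
  {"x":0,"y":0,"z":0.005,"wx":0,"wy":0,"wz":0,"hand":-1},
  {"x":0,"y":0,"z":0.004,"wx":0,"wy":0,"wz":0,"hand":-1},
  {"x":0,"y":0,"z":0.004,"wx":0,"wy":0,"wz":0,"hand":-1},
  {"x":0,"y":0,"z":0,"wx":0,"wy":0,"wz":0,"hand":-1},
  {"x":0,"y":0,"z":0,"wx":0,"wy":0,"wz":0,"hand":-1},
  {"x":0,"y":0,"z":0,"wx":0,"wy":0,"wz":0,"hand":-1},
])

```text
time: 38.98
tool_pos: [0.4851, 0.0327, 0.1451]
tool_rot: [-0.0, 0.993, -0.117, 0.0]
contact_force: [-0.6, -0.0, -2.6]
gripper_width: 0.296
grasp_force: 59.9
```

```bash
python3 st.py
```

```text
38.9833 [0.4851 0.0327 0.1451] [-0.5882 -0.0412 -2.5969] [[ 0.09   -0.0898]] yaw -0.23435765541350342 [-0.0859 -0.2192  2.0153 -0.      1.3451  1.7192]
```

Call:
send_rows([
  {"x":0,"y":0,"z":0.002,"wx":0,"wy":0,"wz":0,"hand":-1},
  {"x":0,"y":0,"z":0.002,"wx":0,"wy":0,"wz":0,"hand":-1},
  {"x":0,"y":0,"z":0.002,"wx":0,"wy":0,"wz":0,"hand":-1},
  {"x":0,"y":0,"z":0,"wx":0,"wy":0,"wz":0,"hand":-1},
  {"x":0,"y":0,"z":0,"wx":0,"wy":0,"wz":0,"hand":-1},
  {"x":0,"y":0,"z":0,"wx":0,"wy":0,"wz":0,"hand":-1},
  {"x":0,"y":0,"z":0,"wx":0,"wy":0,"wz":0,"hand":-1},
  {"x":0,"y":0,"z":0,"wx":0,"wy":0,"wz":0,"hand":-1},
  {"x":0,"y":0,"z":0,"wx":0,"wy":0,"wz":0,"hand":-1},
  {"x":0,"y":0,"z":0,"wx":0,"wy":0,"wz":0,"hand":-1},
])

```text
time: 39.82
tool_pos: [0.4851, 0.0327, 0.1441]
tool_rot: [-0.0, 0.993, -0.117, 0.0]
contact_force: [-1.1, 1.1, -0.7]
gripper_width: 0.303
grasp_force: 60.1
```

```bash
python3 st.py
```

```text
39.8167 [0.4851 0.0327 0.1441] [-1.1234  1.0633 -0.6748] [[ 0.0703 -0.0494]] yaw -0.23438242403185722 [-0.0859 -0.2182  2.0162  0.0001  1.3432  1.7192]
```

Call:
send_rows([
  {"x":0,"y":0,"z":0,"wx":0,"wy":0,"wz":0,"hand":-0.36},
  {"x":0,"y":0,"z":0,"wx":0,"wy":0,"wz":0,"hand":-0.3},
  {"x":0,"y":0,"z":0,"wx":0,"wy":0,"wz":0,"hand":-0.2},
  {"x":0,"y":0,"z":0,"wx":0,"wy":0,"wz":0,"hand":-0.1},
  {"x":0,"y":0,"z":0,"wx":0,"wy":0,"wz":0,"hand":0.1},
  {"x":0,"y":0,"z":0,"wx":0,"wy":0,"wz":0,"hand":0.3},
  {"x":0,"y":0,"z":0,"wx":0,"wy":0,"wz":0,"hand":0.3},
  {"x":0,"y":0,"z":0,"wx":0,"wy":0,"wz":0,"hand":0.3},
  {"x":0,"y":0,"z":0,"wx":0,"wy":0,"wz":0,"hand":0.3},
  {"x":0,"y":0,"z":0,"wx":0,"wy":0,"wz":0,"hand":0.3},
])

```text
time: 40.65
tool_pos: [0.485, 0.0327, 0.144]
tool_rot: [0.0, 0.993, -0.117, 0.0]
contact_force: [-0.2, 0.9, -1.1]
gripper_width: 0.646
grasp_force: 0.0
```

Call:
send_rows([
  {"x":0,"y":0,"z":-0.05,"wx":0,"wy":0,"wz":0,"hand":0.3},
  {"x":0,"y":0,"z":-0.1,"wx":0,"wy":0,"wz":0,"hand":0.3},
  {"x":0,"y":0,"z":-0.15,"wx":0,"wy":0,"wz":0,"hand":0.3},
  {"x":0,"y":0,"z":-0.2,"wx":0,"wy":0,"wz":0,"hand":0.3},
  {"x":0,"y":0,"z":-0.2,"wx":0,"wy":0,"wz":0,"hand":0.3},
  {"x":0,"y":0,"z":-0.2,"wx":0,"wy":0,"wz":0,"hand":0.3},
  {"x":-0.1,"y":0,"z":-0.1,"wx":0,"wy":0,"wz":0,"hand":0.3},
  {"x":-0.2,"y":0,"z":0,"wx":0,"wy":0,"wz":0,"hand":0.3},
  {"x":-0.2,"y":0,"z":0,"wx":0,"wy":0,"wz":0,"hand":0.3},
  {"x":0,"y":0,"z":0,"wx":0,"wy":0,"wz":0,"hand":0.3},
])

```text
time: 41.48
tool_pos: [0.4093, 0.051, 0.2954]
tool_rot: [-0.0, 0.993, -0.116, 0.001]
contact_force: [0.5, -0.7, -0.8]
gripper_width: 0.649
grasp_force: 0.0
```

```bash
python3 st.py
python3 - <<'E'
from h import *
snap("w8a");snap("w8");o=np.load("pics/w8.npz");C=-o["R"].T@o["t"];print("cam",C,inpan(C[:2],[.485,.0328],-.2394))
for z,rs,n in((.1382,(.029,.037),"body"),(.0882,(.0345,.0375),"scribed"),(.1762,(.012,.016),"knob")):
    im=top_down("w8",.56,.11,2500,375,375,z);g=cv2.GaussianBlur(cv2.cvtColor(im,cv2.COLOR_BGR2GRAY),(5,5),0)
    h=cv2.HoughCircles(g,cv2.HOUGH_GRADIENT,1,8,param1=50,param2=8,minRadius=int(rs[0]*2500),maxRadius=int(rs[1]*2500))
    for v in ([] if h is None else h[0][:3]):
        p=[.56-v[1]/2500,.11-v[0]/2500];print(n,p,"r",v[2]/2500,inpan(p,[.485,.0328],-.2394)*1000)
E
```

```text
41.4833 [0.4093 0.051  0.2954] [ 0.4596 -0.6807 -0.7522] [[-77.8204  -0.2599]] yaw -0.23321439007380979 [-0.0572 -0.5182  1.9876  0.0004  1.6704  1.7469]
cam [0.49047755 0.03078598 0.43800066] [[ 0.00579889 -0.00065775]]
body [np.float32(0.4846), np.float32(0.034999996)] r 0.03444 [[-0.91024752  2.04240733]]
body [np.float32(0.4862), np.float32(0.0318)] r 0.030760001 [[ 1.40290052 -0.68693374]]
body [np.float32(0.48180002), np.float32(0.0326)] r 0.030679999 [[-3.06129433 -0.95307422]]
scribed [np.float32(0.4858), np.float32(0.0318)] r 0.0356 [[ 1.01430178 -0.78178325]]
scribed [np.float32(0.4806), np.float32(0.034599997)] r 0.036960002 [[-4.70132933  0.70533477]]
scribed [np.float32(0.48180002), np.float32(0.0614)] r 0.03652 [[-9.89034391 27.02556145]]
knob [np.float32(0.4826), np.float32(0.034999996)] r 0.01364 [[-2.8532123  1.5681668]]
knob [np.float32(0.4874), np.float32(0.0598)] r 0.01576 [[-4.07068537 26.79905678]]
knob [np.float32(0.4726), np.float32(0.0574)] r 0.01576 [[-17.87949104  20.95813554]]
```

```bash
python3 -c "
from plant import job_done
print(job_done())"
```

```text
the job is handed in; nothing more can be done
None
```

I pushed the plate flush with the pan to within about 1 mm, judged from image profiles. I then set the large weight upright within about 2–3 mm of the middle, let go and handed the job in at about 41.5 s; the result has not been reported back.

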